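Load two grate plates tongue first into the packing chute

ROBOT

A 6-joint arm with a two-finger parallel gripper is mounted at the origin on the work surface. World frame = base frame: x ahead of the robot, y to its left, z up, the work surface at z = 0. Lengths are in m, angles in rad, forces in N, time in s.
With the tool pointing down it reaches from about 0.3 to 0.75 m from the base axis. Payload 8.5 kg.
Tool frame: the origin (TCP) lies at the very end of the fingers, on their centre line; the grasp point (between the pads) lies bot.tcp_to_grasp behind it (bot.tcp_to_grasp is the distance from the TCP to the grasp point, in m); z points along the fingers, y is the direction in which the jaws open and shut (so a half turn about z gives the same grasp; the last joint's range is limited). The gripper opens to 88 mm and grips with 3 to 60 N. Pads are 18 mm wide; open, the fingers measure 123 mm over their backs; the gripper's body (75 mm by 187 mm) begins 45 mm behind the grasp point.
Start: joints at [1.096, 0.381, 1.297, -0, 1.464, -0.215], TCP at [0.141, 0.532, 0.239] pointing down, gripper open.
Joint ranges: [-3.11, 3.11], [-0.89, 2.33], [0.22, 2.48], [-1.42, 4.56], [0.17, 2.85], [-2.88, 2.88]. Speed limits (rad/s): [2.39, 2.39, 3.14, 3.14, 3.14, 3.14].

INTERFACE

Orientations are given as a 3x3 rotation matrix whose columns are the frame's x, y, z axes.
In Python, from bench import bot, vision gives the robot as it stands.
- The arm moves only by the tool servo_tool, never from a script. Its argument "targets" is a list that holds one entry, the list of rows, each a list of 7 numbers: the shift along the tool's x, y, z in cm, then the turn, a rotation vector about the tool's x, y, z in rad, then the finger opening in cm, from 0 to 8.81. A call has 1 to 10 rows; each row shifts and turns the commanded pose from where the row before left it, along the tool's axes as they then stand; what a row does not reach is not made up. A row lasts 1/12 s, in which the tool goes at most 41.7 mm and 7.16 degrees, less where a joint would pass 70% of its speed; a pose out of reach is approached as far as the arm can. A call with a gripper value outside its range is refused whole. The fingers move at their own pace and stop on an object; the grip force is fixed at half the most. Time passes only in rows, so rows that do not move let the fingers close. It gives the time, the measured TCP pose, the force and the opening at its end, in the units of the state.
- bot.state(): the state, without advancing time (a new reading comes with each control period).
- vision.read_camera(name): name is "side" or "top"; returns a dict with "frame" (480x640x3 uint8, blue, green, red), "mtx" (3x3 intrinsics, pixels), "k1" (the pictures are not rectified: a ray, as slopes to the right and down, at radius r is drawn at 1 + k1 r^2 times it, then the intrinsics apply), "camera_from_world" (4x4, takes a point from world to camera coordinates). Camera axes: x right, y down, z forward; pixel columns grow to the right and rows downward; lengths in m; the calibration is good to about 2 mm. A picture is of the moment at which its call begins. There is no depth.
- bot.finish_job(): hands the job in, once; it reports no verdict.
The state is a dict: "t": time; "q": joint angles; "joint_velocities": joint speeds; "tau": joint torques, N m; "eef_pos": TCP position; "tool_rot": TCP orientation; "wrist_force": force on the tool from outside, world axes, zero at the start; "wrist_torque": the same for the moment, N m; "width": opening from 0.0 (shut) to 1.0 (fully open).
Only numpy, scipy, OpenCV 4.12 (cv2) and the standard library are available. Lean on these libraries where they do the work, as an engineer would, in place of code of your own. Each camera call takes 0.05 s, during which the arm holds its last target.

TASK

Load both ribbed grate plates into the sloping packing chute, one after the other in either order, each flat and with its tongue pointing down the slope. Slide the first down under the lips right up to the stop and the second down right up against the first, then let go; leave the other castings where they are.

Things in the scene. Friction and masses are not known exactly. Their poses are not given: they have to be found in the camera images.
- plate_a: Cast aluminium grate plate 100 mm long, 10 thick, 0.13-0.25 kg: square-ended main part 76 x 56 wide, then a tongue 24 x 30 wide. On top, lengthwise on the centre line, a lifting rib 50 long, 12 thick, 50 high: grip across its 12 mm. Origin: centre of the underside, midway between tongue tip and tail; x to the tongue, y across, z up. Rib centre at x = -5.
- plate_b: The second grate plate, identical to plate_a. Same frame.
- rail: The chute's aluminium rail, fixed, sloping 30 degrees from level. Origin: on the channel floor, centre line, at the inner face of the stop at the low end; x points down the slope, y across, z up square to the floor. So the rail lies at negative x: channel with lips from x = -215 to 0, open ramp from -325 to -215, same floor throughout. The stop is as high as the lips (22).
- rail_mouth (a point): Channel floor's centre line where the lips begin (rail x = -215); axes as the rail's. Channel: inside 64 wide, 18 high; walls and lips 4 thick, lip tops at z = 22; slot between the lips 40 wide, in which a held rib can travel. Ramp: no lips, sides 12 high, flaring from 64 apart here to 79 at its open top end. Lip entry edges turn up over the last 17 of the ramp, to z = 27.
- stand: Fixed stand of the chute: grey base 320 x 120 x 8 with four posts. Origin: centre of the base's underside; x towards the rail's low end, z up. The rail's floor is 50 above the table at the stop, about 212 at the top. A plate let go on the rail may slide down or may stay, depending on friction, and then needs a light push (under 5 N). The channel holds both plates end to end.
- plate_a_tongue (a point): Tip of plate_a's tongue, centre, at underside level. Axes as the plate's.
- plate_a_tail (a point): Middle of plate_a's square end, at underside level. Axes as the plate's.
- plate_a_rib (a point): Centre of the top of plate_a's rib, 60 mm above the underside. Axes as the plate's.
- plate_b_tongue (a point): Tip of plate_b's tongue, centre, at underside level. Axes as the plate's.
- plate_b_tail (a point): Middle of plate_b's square end, at underside level. Axes as the plate's.
- plate_b_rib (a point): Centre of the top of plate_b's rib, 60 mm above the underside. Axes as the plate's.
- drain_body: Bystander, loose: cast drain body, 150 mm square rimmed flange (68 mm high over all) on a cup of 90 mm diameter. Origin: centre of the underside.
- holed_plate: Bystander, loose: square plate with round holes, 140 x 140 x 8 mm. Origin: centre of the underside.
- round_grate: Bystander, loose: round slotted grate, 110 mm diameter, 7 mm thick. Origin: centre of the underside.
Not all that is in view belongs to the job. Leave any yellow look-alike of the plate_a alone.

How it is judged:
At the end, for the whole second after the job is handed in: Both plates at rest flat under the lips, tongues down the slope, ends within 8 mm of the centre line: the first's tongue within 10 mm of the stop, the second's within 116 mm and its tail within 216 mm; the other castings within 40 mm of their starts (((x of plate_a_tongue in the frame of rail above -0.01 m and x of plate_a_tail in the frame of rail between -0.112 and -0.09 m and y of plate_a_tongue in the frame of rail between -0.008 and 0.008 m and z of plate_a_tongue in the frame of rail between -0.004 and 0.008 m and y of plate_a_tail in the frame of rail between -0.008 and 0.008 m and z of plate_a_tail in the frame of rail between -0.004 and 0.008 m and x of plate_b_tongue in the frame of rail above -0.116 m and x of plate_b_tail in the frame of rail between -0.216 and -0.19 m and y of plate_b_tongue in the frame of rail between -0.008 and 0.008 m and z of plate_b_tongue in the frame of rail between -0.004 and 0.008 m and y of plate_b_tail in the frame of rail between -0.008 and 0.008 m and z of plate_b_tail in the frame of rail between -0.004 and 0.008 m) or (x of plate_b_tongue in the frame of rail above -0.01 m and x of plate_b_tail in the frame of rail between -0.112 and -0.09 m and y of plate_b_tongue in the frame of rail between -0.008 and 0.008 m and z of plate_b_tongue in the frame of rail between -0.004 and 0.008 m and y of plate_b_tail in the frame of rail between -0.008 and 0.008 m and z of plate_b_tail in the frame of rail between -0.004 and 0.008 m and x of plate_a_tongue in the frame of rail above -0.116 m and x of plate_a_tail in the frame of rail between -0.216 and -0.19 m and y of plate_a_tongue in the frame of rail between -0.008 and 0.008 m and z of plate_a_tongue in the frame of rail between -0.004 and 0.008 m and y of plate_a_tail in the frame of rail between -0.008 and 0.008 m and z of plate_a_tail in the frame of rail between -0.004 and 0.008 m)) and linear speed of each of plate_a, plate_b below 0.02 m/s and angular speed of each of plate_a, plate_b below 0.2 rad/s and distance of each of drain_body, holed_plate, round_grate from where it was at the start of the episode below 0.04 m); the robot touches nothing.
It fails at once if the square drain body is shoved out of its place (40 mm) (distance of drain_body from where it was at the start of the episode above 0.04 m).
It fails at once if the square holed plate is shoved out of its place (40 mm) (distance of holed_plate from where it was at the start of the episode above 0.04 m).
It fails at once if the round grate is shoved out of its place (40 mm) (distance of round_grate from where it was at the start of the episode above 0.04 m).
It also fails if it takes over 70 s, if anything falls off the work surface, if the arm or the gripper's body presses on something with over 40 N, if the wrist force passes 120 N, or if a joint passes its speed limit or range.

## Working session

There is one attempt and no reset: what is moved stays moved. The work goes in short steps, Python scripts to look and compute and a tool call to move; the robot and the scene stay as the last step left them, time stands still between calls to the robot, and variables do not carry over. Pictures are saved under pics/ and viewed, and the job is handed in when it is done.

Besides the shell and the picture viewer there is one more tool, called after ">>>" by a JSON object that holds its "fn" and its "kwargs", one argument or row to a line. servo_tool: Moves the arm, as the interface text tells. Its arguments: {"type":"object","properties":{"targets":{"type":"array","items":{"type":"array","items":{"type":"array","items":{"type":"number"}}}}},"required":["targets"]}

```bash
ls; mkdir -p pics
python3 - <<'E'
from bench import bot, vision
import cv2
s=bot.state(); print(s, bot.tcp_to_grasp)
for n in("side","top"):
    d=vision.read_camera(n); cv2.imwrite(f"pics/{n}0.png",d["frame"]); print(n,d["mtx"],d["k1"],d["camera_from_world"])
E
```

```text
pics
{'t': 0.0, 'q': array([ 1.09569537e+00,  3.81208087e-01,  1.29823978e+00,  3.28357182e-05,
        1.46362106e+00, -2.15345076e-01]), 'joint_velocities': array([-0.0009428 , -0.00108108,  0.0006046 , -0.00088039,  0.00042498,
       -0.00027014]), 'tau': array([ 1.01807655e-03, -4.37932599e+01, -2.24555218e+01,  7.13537796e-02,
        3.53002630e-02, -9.28415693e-05]), 'eef_pos': array([0.14115298, 0.53129202, 0.23813836]), 'tool_rot': array([[-9.66451677e-01,  2.56847542e-01, -7.04319931e-04],
       [ 2.56848273e-01,  9.66450868e-01, -1.29783586e-03],
       [ 3.47344659e-04, -1.43519900e-03, -9.99998910e-01]]), 'wrist_force': array([-0.56862681,  0.14331842, -0.02706826]), 'wrist_torque': array([-0.01602711, -0.00366747,  0.03319245]), 'width': 1.0014902628208715} 0.0187
side [[571.42857244   0.         324.2809814 ]
 [  0.         571.42857244 246.50823513]
 [  0.           0.           1.        ]] -0.1791965856333017 [[ 0.99899953 -0.04375893 -0.00922522 -0.56954105]
 [-0.03659384 -0.68129475 -0.73109395  0.06347704]
 [ 0.02570679  0.73070009 -0.68221444  1.35257547]
 [ 0.          0.          0.          1.        ]]
top [[465.97482977   0.         316.48674903]
 [  0.         465.97482977 240.93452451]
 [  0.           0.           1.        ]] -0.12474086593867721 [[-1.24817157e-02 -9.99918128e-01 -2.81842402e-03 -6.66667718e-02]
 [-9.90800218e-01  1.27476593e-02 -1.34730937e-01  6.13238571e-01]
 [ 1.34755835e-01  1.11082187e-03 -9.90878212e-01  1.19269954e+00]
 [ 0.00000000e+00  0.00000000e+00  0.00000000e+00  1.00000000e+00]]
```

View pics/side0.png

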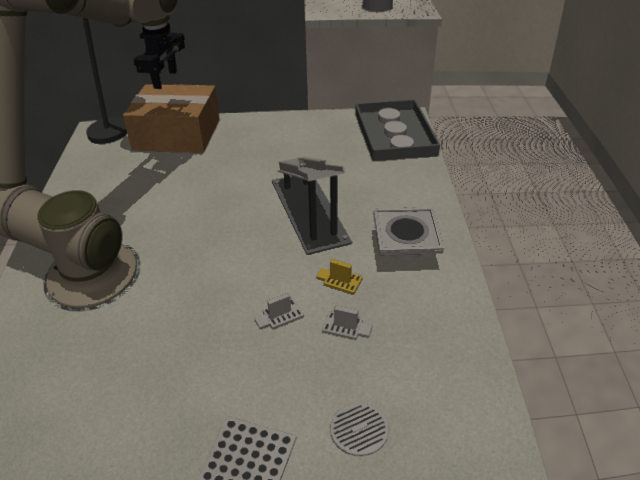

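View pics/top0.png

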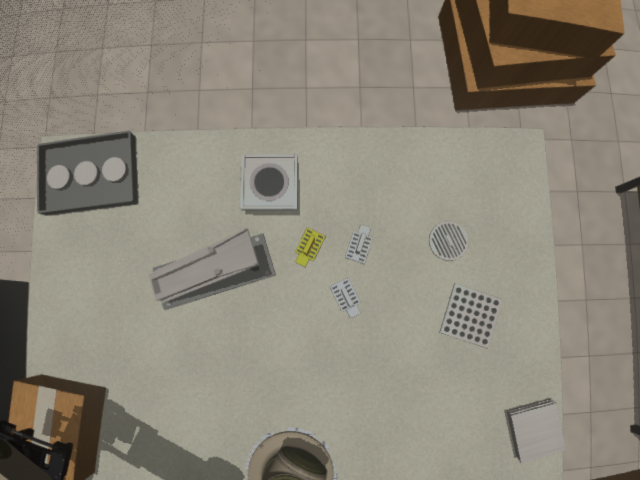

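Run:
```python
import cv2
a=cv2.imread("pics/side0.png");b=cv2.imread("pics/top0.png")
cv2.imwrite("pics/c1.png",cv2.resize(a[145:255,260:360],None,fx=5.4,fy=5.4,interpolation=cv2.INTER_CUBIC))
cv2.imwrite("pics/c2.png",cv2.resize(a[250:345,245:385],None,fx=5.7,fy=5.7,interpolation=cv2.INTER_CUBIC))
cv2.imwrite("pics/c3.png",cv2.resize(b[220:315,145:280],None,fx=5.9,fy=5.9,interpolation=cv2.INTER_CUBIC))
cv2.imwrite("pics/c4.png",cv2.resize(b[220:325,285:385],None,fx=5.7,fy=5.7,interpolation=cv2.INTER_CUBIC))
```

```text
(no output)
```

View pics/c1.png

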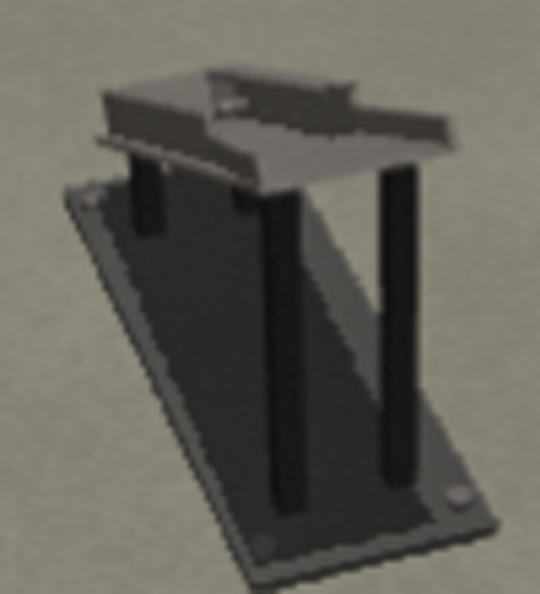

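View pics/c2.png

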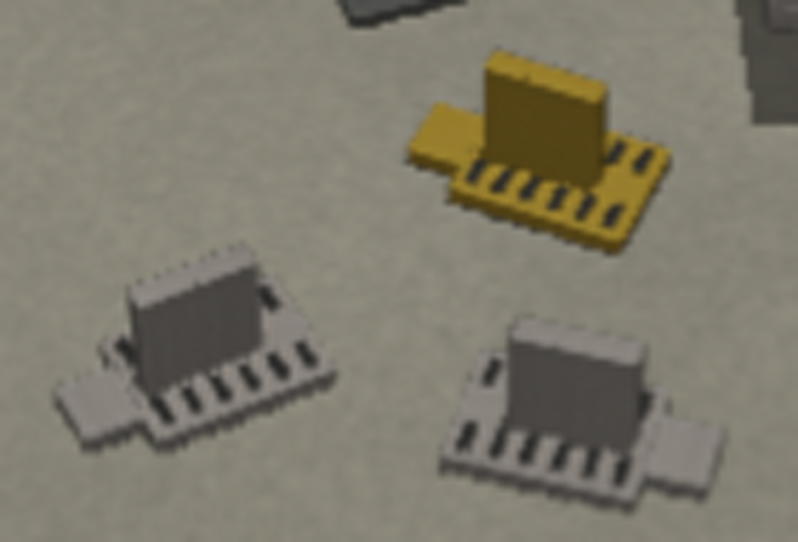

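View pics/c3.png

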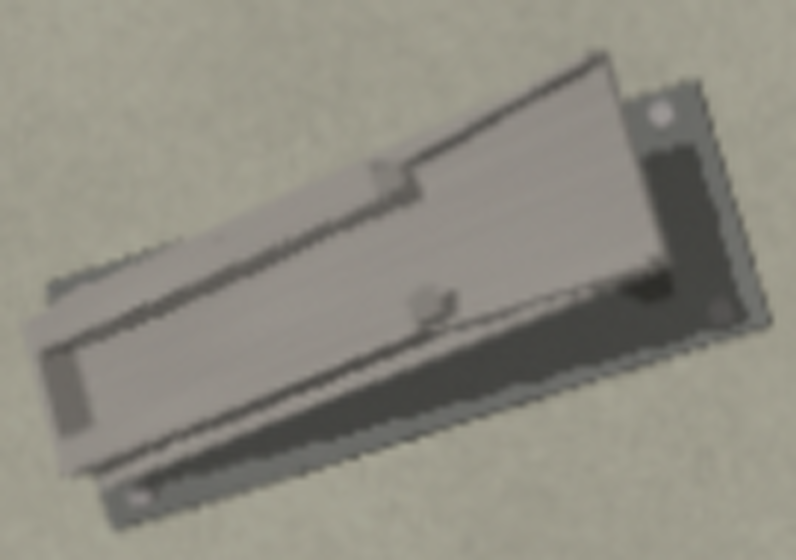

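View pics/c4.png

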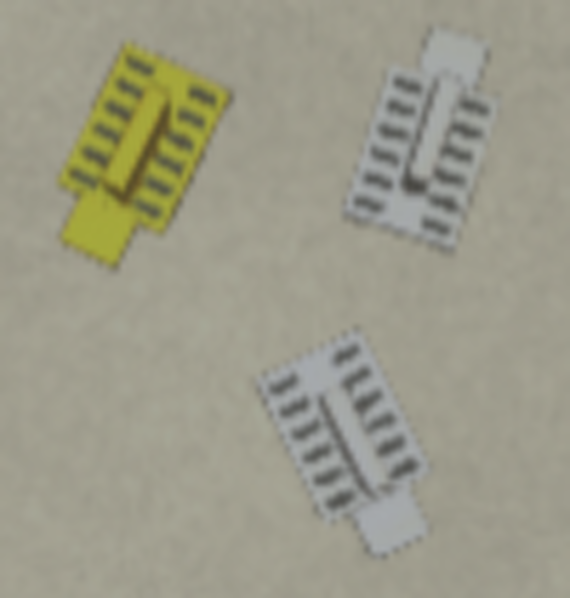

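```bash
cat > h.py <<'E'
import numpy as np, cv2
from scipy.optimize import least_squares
from scipy.spatial.transform import Rotation as R
from bench import bot, vision
CAM={}
def cam(n):
    if n not in CAM:
        d=vision.read_camera(n); CAM[n]=d
    return CAM[n]
def proj(n,P):
    d=cam(n); P=np.atleast_2d(P); M=d["camera_from_world"]
    c=P@M[:3,:3].T+M[:3,3]; s=c[:,:2]/c[:,2:]
    r2=(s**2).sum(1,keepdims=True); s=s*(1+d["k1"]*r2)
    return s*[d["mtx"][0,0],d["mtx"][1,1]]+d["mtx"][:2,2]
def Rz(a): return R.from_euler('z',a).as_matrix()
def railR(yaw): return Rz(yaw)@R.from_euler('y',np.radians(30)).as_matrix()
def unc(pts,x0,y0,f): return (np.array(pts,float)+.5)/f-.5+[x0,y0]
def box(x0,x1,y0,y1,z0,z1):
    v=[(x,y,z) for x in(x0,x1) for y in(y0,y1) for z in(z0,z1)]
    E=[(0,1),(2,3),(4,5),(6,7),(0,2),(1,3),(4,6),(5,7),(0,4),(1,5),(2,6),(3,7)]
    return [(v[i],v[j]) for i,j in E]
PL=box(-50,26,-28,28,0,10)+box(26,50,-15,15,0,10)+box(-30,20,-6,6,10,60)
def ln(*p): return [(p[i],p[i+1]) for i in range(len(p)-1)]
RL=[]
for s in(-1,1):
    RL+=ln((0,20*s,22),(-215,20*s,22),(-232,20*s,27))+ln((4,36*s,22),(-215,36*s,22))+ln((-215,32*s,12),(-325,39.5*s,12),(-325,39.5*s,0))+ln((-215,32*s,0),(-325,39.5*s,0))
RL+=ln((-325,-39.5,0),(-325,39.5,0))+ln((0,-20,22),(0,20,22))+ln((0,-20,0),(0,20,0))+ln((4,-36,22),(4,36,22))
def draw(img,n,E,Rm,t,x0,y0,f,col=(0,0,255)):
    for a,b in E:
        q=proj(n,np.array([a,b])/1000@Rm.T+t); q=(q+.5-[x0,y0])*f-.5
        cv2.line(img,*[tuple(int(round(v*16)) for v in p) for p in q],col,1,cv2.LINE_AA,4)
def crop(n,x0,y0,x1,y1,f,img=None):
    i=cam(n)["frame"] if img is None else img
    return cv2.resize(i[y0:y1,x0:x1],None,fx=f,fy=f,interpolation=cv2.INTER_CUBIC)
E
cat > fit.py <<'E'
from h import *
S=lambda p:unc(p,245,250,5.7); T=lambda p:unc(p,285,220,5.7)
obs={'A':[('top',[(50,15,10),(50,-15,10),(26,-28,10),(-50,28,10),(-50,-28,10)],T([(430,25),(490,45),(493,105),(345,212),(452,250)])),
 ('side',[(50,15,10),(50,-15,10),(-50,-28,10),(-30,6,60),(20,6,60),(20,-6,60),(-30,-6,60)],S([(724,438),(712,487),(442,462),(515,318),(648,345),(640,362),(510,335)]))],
'B':[('top',[(-50,28,10),(-50,-28,10),(26,28,10),(26,-28,10),(50,15,10),(50,-15,10)],T([(355,330),(258,378),(425,470),(325,520),(428,532),(378,558)])),
 ('side',[(50,-15,10),(50,15,10),(26,28,10),(-50,28,10),(20,-6,60),(20,6,60),(-30,-6,60),(-30,6,60)],S([(57,392),(85,440),(163,440),(335,375),(130,285),(135,300),(250,248),(260,262)]))]}
RT=lambda p:unc(p,145,220,5.9); RS=lambda p:unc(p,260,145,5.4)
obsR=[('top',[(0,-20,22),(0,20,22),(4,-36,22),(4,36,22),(-325,-39.5,12),(-325,39.5,0)],RT([(43,352),(65,437),(28,320),(62,475),(602,55),(668,262)])),
 ('side',[(-325,39.5,0),(-325,-39.5,0),(-325,-39.5,12)],RS([(262,190),(455,150),(452,115)]))]
def fit(obs,Rf,p0):
    f=lambda p:np.concatenate([(proj(n,np.array(m)/1000@Rf(p[3]).T+p[:3])-o).ravel() for n,m,o in obs])
    r=least_squares(f,p0,loss='soft_l1'); return r.x,r.fun
for k,y in(('A',0),('B',np.pi)):
    p,e=fit(obs[k],Rz,[.45,-.1,0,y]); print(k,p.round(4),np.abs(e).round(1)); obs[k]=p
r,e=fit(obsR,railR,[.4,.3,.05,1.8]); print('R',r.round(4),np.abs(e).round(1))
np.savez('poses.npz',A=obs['A'],B=obs['B'],Rl=r)
i=crop('side',245,250,385,345,5.7)
for k in'AB':draw(i,'side',PL,Rz(obs[k][3]),obs[k][:3],245,250,5.7)
cv2.imwrite('pics/o2.png',i)
i=crop('top',285,220,385,325,5.7)
for k in'AB':draw(i,'top',PL,Rz(obs[k][3]),obs[k][:3],285,220,5.7)
cv2.imwrite('pics/o4.png',i)
i=crop('side',260,145,360,255,5.4);draw(i,'side',RL,railR(r[3]),r[:3],260,145,5.4);cv2.imwrite('pics/o1.png',i)
i=crop('top',145,220,280,315,5.9);draw(i,'top',RL,railR(r[3]),r[:3],145,220,5.9);cv2.imwrite('pics/o3.png',i)
E
python3 fit.py
```

```text
A [ 0.612  -0.1923 -0.0066 -0.3274] [0.2 0.4 0.3 0.6 1.1 1.4 0.8 0.2 0.1 0.5 0.2 1.5 0.9 0.5 0.5 0.5 0.1 0.2
 0.2 0.1 0.2 1.2 0.6 0.9]
B [ 0.4615 -0.1533 -0.0061  3.5778] [0.8 0.8 0.8 0.2 1.  0.1 0.2 0.5 0.  0.6 1.2 0.2 0.3 0.9 0.1 0.2 0.9 0.3
 0.6 0.9 0.7 0.6 0.6 1.8 0.5 1.  0.1 0.3]
R [0.4983 0.3403 0.0471 1.8629] [0.1 0.3 0.3 0.  0.1 0.3 1.4 0.2 1.7 1.  0.1 1.4 1.3 0.8 1.2 0.4 1.5 0.8]
```

View pics/o1.png

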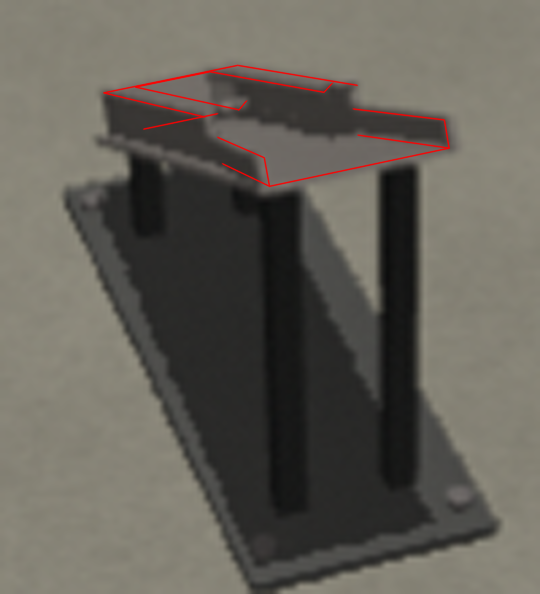

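View pics/o2.png

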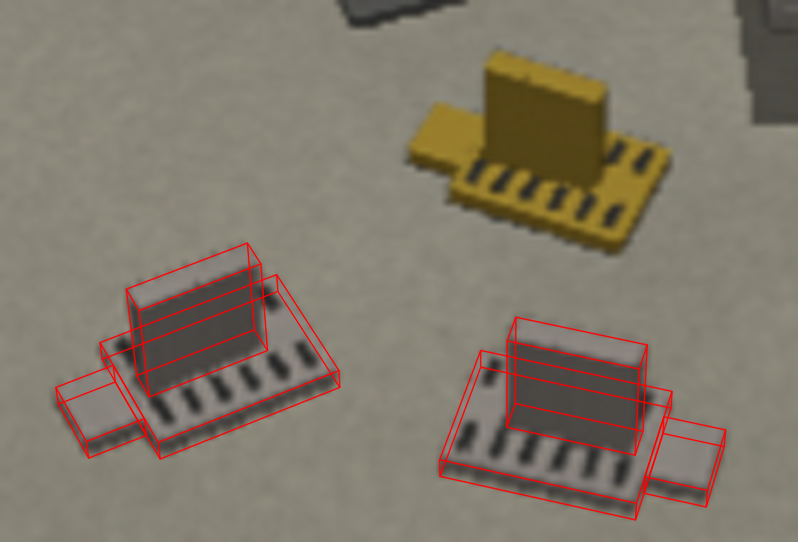

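View pics/o3.png

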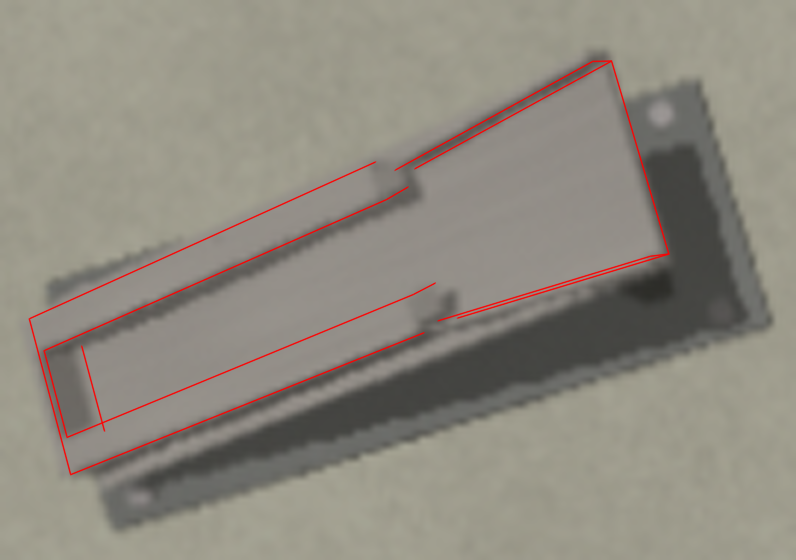

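View pics/o4.png

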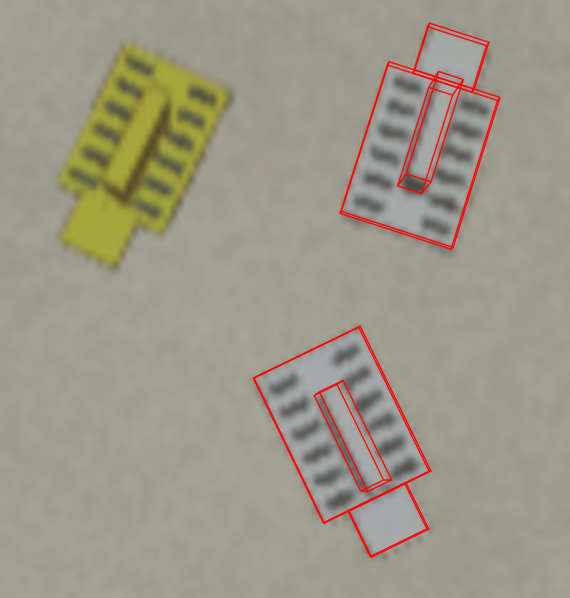

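```bash
cat > fit2.py <<'E'
from h import *
import h
exec(open('fit.py').read().split("def fit(")[0].split("from h import *")[1])
P0=np.load('poses.npz')
obsR+=[('top',[(-325,-39.5,0)],RT([(612,62)])),('top',[(-325,39.5,12)],RT([(665,257)]))]
obsS=[('top',[(-160,-60,8),(-160,60,8),(160,60,8)],RT([(695,80),(770,322),(112,530)])),
 ('side',[(-160,60,0),(-160,-60,0),(160,60,8)],RS([(255,592),(497,535),(65,190)]))]
orig={n:cam(n)["camera_from_world"].copy() for n in('side','top')}
def setcam(n,c):
    M=orig[n].copy(); D=np.eye(4); D[:3,:3]=R.from_rotvec(c[:3]).as_matrix(); D[:3,3]=c[3:]
    CAM[n]["camera_from_world"]=D@M
def res(p):
    setcam('side',p[:6]); setcam('top',p[6:12])
    A,B,r=p[12:15],p[15:18],p[18:21]; st=p[21]
    e=[]
    for k,a in(('A',A),('B',B)):
        for n,m,o in obs[k]: e.append((proj(n,np.array(m)/1000@Rz(a[2]).T+[a[0],a[1],0])-o).ravel())
    for n,m,o in obsR: e.append((proj(n,np.array(m)/1000@railR(r[2]).T+[r[0],r[1],.05])-o).ravel())
    # stand along same centre line, offset st back along slope
    d=Rz(r[2])[:,0]
    for n,m,o in obsS: e.append((proj(n,np.array(m)/1000@Rz(r[2]).T+[r[0]-st*d[0],r[1]-st*d[1],0])-o).ravel())
    e.append(np.concatenate([p[:3]/.003,p[3:6]/.002,p[6:9]/.003,p[9:12]/.002])*.5)
    return np.concatenate(e)
a,b,r=P0['A'],P0['B'],P0['Rl']
p0=np.r_[np.zeros(12),a[[0,1,3]],b[[0,1,3]],r[[0,1,3]],.14]
s=least_squares(res,p0,loss='soft_l1'); p=s.x
print('cams',p[:12].round(4)); print('A',p[12:15].round(4),'B',p[15:18].round(4),'R',p[18:21].round(4),p[21]); print(np.abs(s.fun).round(1))
np.savez('poses.npz',A=np.r_[p[12:14],0,p[14]],B=np.r_[p[15:17],0,p[17]],Rl=np.r_[p[18:20],.05,p[20]],cs=p[:6],ct=p[6:12])
P=np.load('poses.npz')
ims=[('side',245,250,385,345,5.7),('top',285,220,385,325,5.7),('side',260,145,360,255,5.4),('top',145,220,280,315,5.9)]
out=[]
for n,x0,y0,x1,y1,f in ims:
    i=crop(n,x0,y0,x1,y1,f)
    for k in'AB':draw(i,n,PL,Rz(P[k][3]),P[k][:3],x0,y0,f)
    draw(i,n,RL,railR(P['Rl'][3]),P['Rl'][:3],x0,y0,f); out.append(i)
cv2.imwrite('pics/p1.png',out[2]);cv2.imwrite('pics/p2.png',out[3]);cv2.imwrite('pics/p3.png',out[0])
E
python3 fit2.py
```

```text
cams [-0.      0.001  -0.0004  0.0003 -0.0003 -0.0002 -0.0001 -0.0042  0.0005
  0.      0.0005  0.0018]
A [ 0.6104 -0.1975 -0.3273] B [ 0.461  -0.1586  3.5763] R [0.4982 0.3347 1.8627] 0.13683221486432812
[0.  0.  0.1 0.2 1.3 1.  0.6 0.3 0.3 0.  0.6 1.6 0.5 0.4 0.4 0.6 0.2 0.5
 0.1 0.3 0.1 0.9 0.5 0.7 1.  0.5 0.7 0.1 1.1 0.4 0.1 0.8 0.2 0.2 1.1 0.1
 0.2 1.  0.2 0.2 0.8 0.4 1.  0.9 0.6 0.5 0.8 1.6 0.2 1.1 0.4 0.1 0.  0.2
 0.1 0.1 0.  0.2 1.2 0.  1.2 1.1 0.5 1.3 1.9 0.4 0.4 0.2 0.7 1.1 0.3 0.2
 2.1 0.1 0.1 0.1 0.1 0.7 0.7 0.3 0.5 1.1 0.7 0.3 0.1 0.5 0.  0.2 0.1 0.1
 0.1 0.1 0.  0.7 0.1 0.  0.1 0.5]
```

View pics/p2.png

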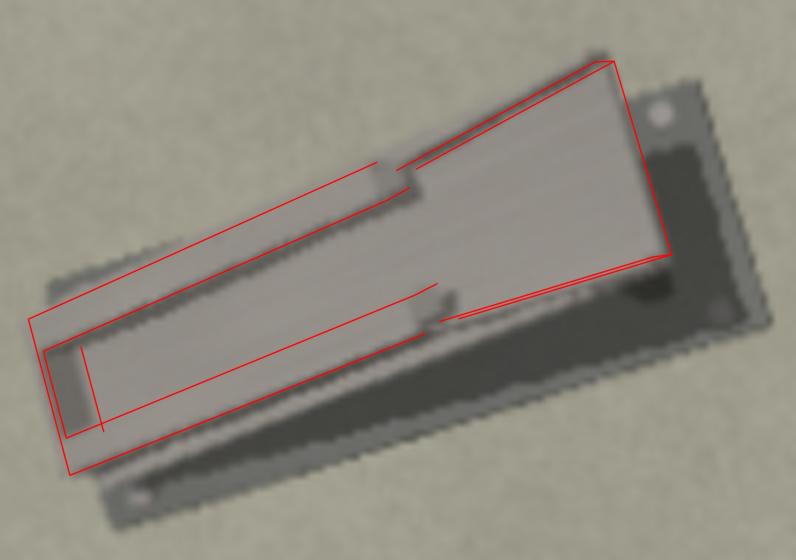

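```bash
cat > mv.py <<'E'
from h import *
def plan(p,Rt,n,op):
    s=bot.state(); R0=s["tool_rot"]; d=R0.T@(np.array(p)-s["eef_pos"])
    w=R.from_matrix(R0.T@Rt).as_rotvec()
    S=sum(R.from_rotvec(w/n*k).as_matrix() for k in range(n)); sh=np.linalg.solve(S,d)*100
    print('n',n,'row',sh.round(3),(w/n).round(4),op,'| step mm',round(np.linalg.norm(sh)*10,1),'deg',round(np.degrees(np.linalg.norm(w))/n,2))
def down(yaw): # tool x along yaw, z down
    return Rz(yaw)@np.diag([1.,-1,-1])
def railtool(yaw): return railR(yaw)@np.diag([1.,-1,-1])
P=np.load('poses.npz')
def ribxy(k): return P[k][:2]+Rz(P[k][3])[:2,0]*-.005
E
python3 - <<'E'
from mv import *
b=ribxy('B'); print(b,ribxy('A'))
plan([*b,.12],down(P['B'][3]),20,6)
plan([.3,.25,.25],down(2.4),10,6)
E
```

```text
[ 0.46553942 -0.15644944] [ 0.60564505 -0.19593326]
n 20 row [-1.405 -3.616  0.594] [-0.     -0.     -0.0347] 6 | step mm 39.2 deg 1.99
n 10 row [-2.728 -1.79  -0.114] [-0.0001  0.      0.0482] 6 | step mm 32.6 deg 2.76
```

>>> {"fn": "servo_tool", "kwargs": {
  "targets": [
    [[-2.7,-1.8,0,0,0,0.05,8.8],[-2.7,-1.8,0,0,0,0.05,8.8],[-2.7,-1.8,0,0,0,0.05,8.8],[-2.7,-1.8,0,0,0,0.05,8.8],[-2.7,-1.8,0,0,0,0.05,8],[-2.7,-1.8,0,0,0,0.05,7],[-2.7,-1.8,0,0,0,0.05,6],[-2.7,-1.8,0,0,0,0.05,6],[-2.7,-1.8,0,0,0,0.05,6],[-2.7,-1.8,0,0,0,0.05,6]]
  ]
}}

```text
t: 1.13
eef_pos: [0.295, 0.248, 0.2388]
tool_rot: [[-0.723, 0.69, 0.0], [0.69, 0.723, 0.0], [-0.0, 0.0, -1.0]]
wrist_force: [0.8, 0.3, 0.2]
width: 0.679
```

Run:
```python
from mv import *
plan([*ribxy('B'),.13],down(P['B'][3]),15,6)
```

```text
n 15 row [-1.761 -2.56   0.725] [ 0.      0.     -0.0798] 6 | step mm 31.9 deg 4.57
```

>>> {"fn": "servo_tool", "kwargs": {
  "targets": [
    [[-1.75,-2.55,0.7,0,0,-0.08,6],[-1.75,-2.55,0.7,0,0,-0.08,6],[-1.75,-2.55,0.7,0,0,-0.08,6],[-1.75,-2.55,0.7,0,0,-0.08,6],[-1.75,-2.55,0.7,0,0,-0.08,6],[-1.75,-2.55,0.7,0,0,-0.08,6],[-1.75,-2.55,0.7,0,0,-0.08,6],[-1.75,-2.55,0.7,0,0,-0.08,6],[-1.75,-2.55,0.7,0,0,-0.08,6],[-1.75,-2.55,0.7,0,0,-0.08,6]]
  ]
}}

```text
t: 1.97
eef_pos: [0.355, -0.0472, 0.1686]
tool_rot: [[-0.999, -0.042, 0.001], [-0.042, 0.999, -0.0], [-0.001, -0.0, -1.0]]
wrist_force: [0.5, 0.8, 0.0]
width: 0.679
```

>>> {"fn": "servo_tool", "kwargs": {
  "targets": [
    [[-1.75,-2.55,0.7,0,0,-0.08,6],[-1.75,-2.55,0.7,0,0,-0.08,6],[-1.75,-2.55,0.7,0,0,-0.08,6],[-1.75,-2.55,0.7,0,0,-0.08,6],[-1.75,-2.55,0.7,0,0,-0.08,6],[0,0,0,0,0,0,6],[0,0,0,0,0,0,6]]
  ]
}}

```text
t: 2.55
eef_pos: [0.4656, -0.1529, 0.133]
tool_rot: [[-0.905, -0.425, -0.001], [-0.425, 0.905, 0.001], [0.001, 0.001, -1.0]]
wrist_force: [-0.8, 0.5, 0.7]
width: 0.682
```

Run:
```python
from mv import *
plan([*ribxy('B'),.033],down(P['B'][3]),5,6)
i=cam('side')['frame'];j=cam('top')['frame']
print(proj('side',bot.state()["eef_pos"]),proj('top',bot.state()["eef_pos"]))
cv2.imwrite('pics/s1.png',crop('side',180,180,380,345,4)); cv2.imwrite('pics/t1.png',crop('top',280,220,420,325,5.5))
```

```text
n 5 row [ 0.029 -0.065  2.   ] [ 0.0002 -0.0001  0.0008] 6 | step mm 20.0 deg 0.05
[[275.19327619 272.09781369]] [[349.2090435  295.99893289]]
```

View pics/s1.png

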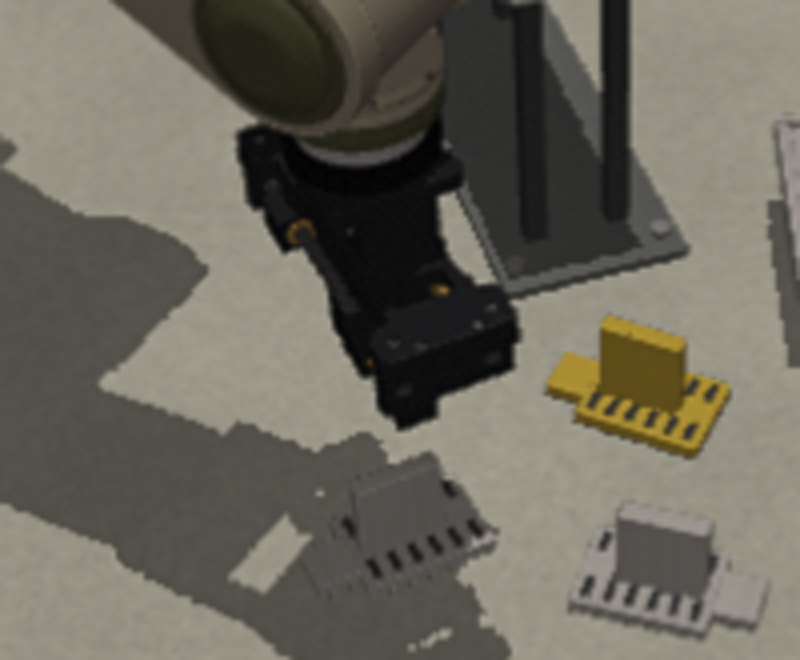

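View pics/t1.png

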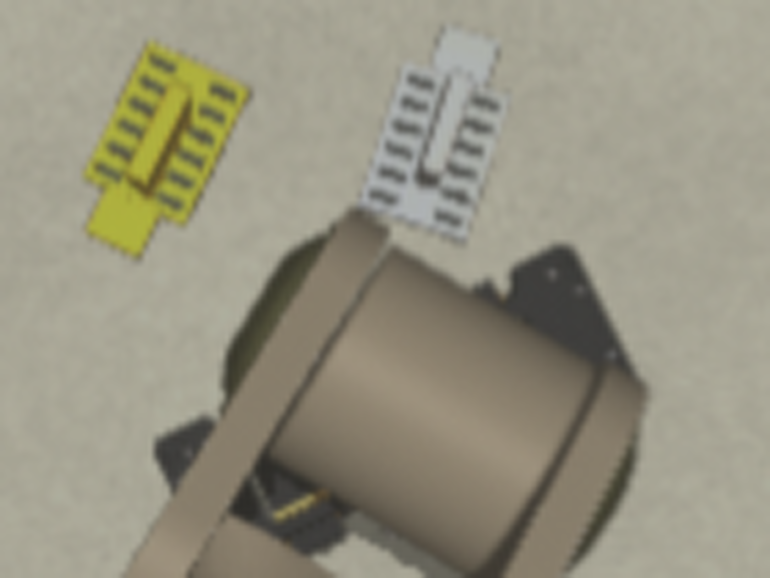

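Run:
```python
from mv import *
s=bot.state();print(s['width'])
for c in(0,1):
  if c: 
    M=CAM['side']["camera_from_world"];D=np.eye(4);D[:3,:3]=R.from_rotvec(P['cs'][:3]).as_matrix();D[:3,3]=P['cs'][3:];CAM['side']["camera_from_world"]=D@M
  for y in(-.03,-.0475,.03,.0475):
   for x in(-.009,.009):
    print(c,y,x,((proj('side',s['eef_pos']+s['tool_rot']@[x,y,0])+.5-[180,180])*4-.5).round(0))
```

```text
0.6775531141142441
0 -0.03 -0.009 [[423. 402.]]
0 -0.03 0.009 [[390. 414.]]
0 -0.0475 -0.009 [[438. 424.]]
0 -0.0475 0.009 [[405. 437.]]
0 0.03 -0.009 [[375. 328.]]
0 0.03 0.009 [[343. 339.]]
0 0.0475 -0.009 [[361. 307.]]
0 0.0475 0.009 [[329. 318.]]
1 -0.03 -0.009 [[426. 401.]]
1 -0.03 0.009 [[393. 413.]]
1 -0.0475 -0.009 [[441. 424.]]
1 -0.0475 0.009 [[408. 436.]]
1 0.03 -0.009 [[377. 327.]]
1 0.03 0.009 [[346. 339.]]
1 0.0475 -0.009 [[364. 306.]]
1 0.0475 0.009 [[332. 318.]]
```

>>> {"fn": "servo_tool", "kwargs": {
  "targets": [
    [[0.05,-0.05,2,0,0,0,6],[0,0,2,0,0,0,6],[0,0,2,0,0,0,6],[0,0,1,0,0,0,6],[0,0,0,0,0,0,6]]
  ]
}}

```text
t: 3.12
eef_pos: [0.4636, -0.152, 0.0627]
tool_rot: [[-0.905, -0.425, -0.003], [-0.425, 0.905, 0.002], [0.002, 0.003, -1.0]]
wrist_force: [0.7, 0.3, 0.6]
width: 0.681
```

Run:
```python
from mv import *
cv2.imwrite('pics/s2.png',crop('side',200,220,340,345,5.5));
```

```text
(no output)
```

View pics/s2.png

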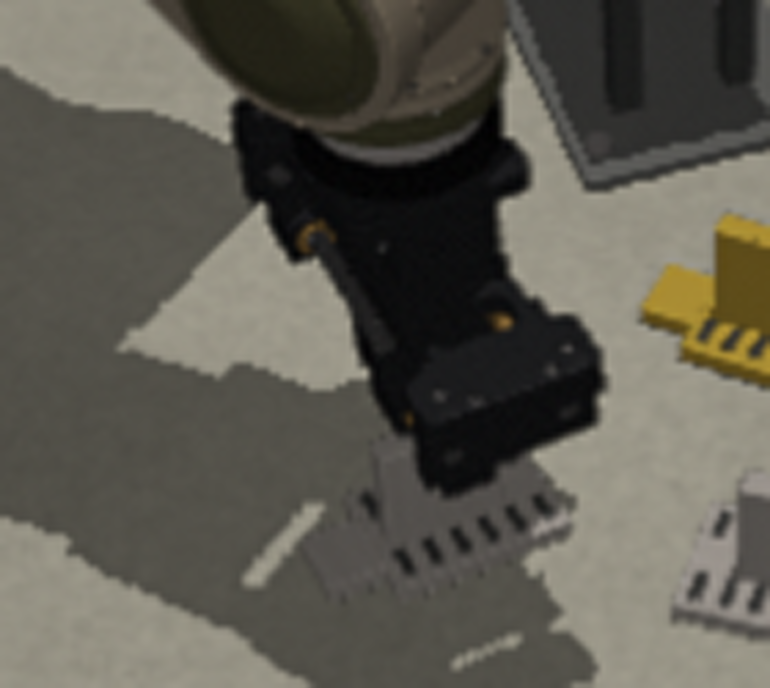

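>>> {"fn": "servo_tool", "kwargs": {
  "targets": [
    [[0,0,1,0,0,0,6],[0,0,1,0,0,0,6],[0,0,1,0,0,0,6],[0,0,0,0,0,0,3],[0,0,0,0,0,0,2],[0,0,0,0,0,0,1],[0,0,0,0,0,0,0],[0,0,0,0,0,0,0],[0,0,0,0,0,0,0],[0,0,0,0,0,0,0]]
  ]
}}

```text
t: 4.0
eef_pos: [0.4651, -0.1531, 0.0341]
tool_rot: [[-0.905, -0.426, 0.0], [-0.426, 0.905, -0.0], [-0.0, -0.0, -1.0]]
wrist_force: [-0.4, 0.2, -0.6]
width: 0.178
```

>>> {"fn": "servo_tool", "kwargs": {
  "targets": [
    [[0,0,0,0,0,0,0],[0,0,0,0,0,0,0],[0,0,0,0,0,0,0]]
  ]
}}

```text
t: 4.25
eef_pos: [0.4651, -0.1532, 0.0339]
tool_rot: [[-0.905, -0.425, 0.0], [-0.425, 0.905, -0.0], [-0.0, -0.0, -1.0]]
wrist_force: [0.3, -0.8, 1.2]
width: 0.136
```

```bash
cat >> mv.py <<'E'
def tcp(x,y=0,z=34): # TCP target in world for TCP rail coords mm
    r=P['Rl']; return railR(r[3])@(np.array([x,y,z])/1000)+r[:3]
def inrail():
    s=bot.state(); r=P['Rl']; Rr=railR(r[3])
    print('TCP in rail mm',((s['eef_pos']-r[:3])@Rr*1000).round(1),'rot err',R.from_matrix(railtool(r[3]).T@s['tool_rot']).as_rotvec().round(4),'F',(s['wrist_force']@Rr).round(1),'w',round(s['width']*88.1,1),'t',s['t'])
E
python3 - <<'E'
from mv import *
print(tcp(-275,0,84)); plan(tcp(-275,0,84)+[0,0,0.0],railtool(P['Rl'][3]),20,0)
E
```

```text
[0.55469446 0.14681259 0.26024613]
n 20 row [-0.16   1.567 -1.276] [ 0.0224 -0.0193  0.0837] 0 | step mm 20.3 deg 5.09
```

>>> {"fn": "servo_tool", "kwargs": {
  "targets": [
    [[0,0,-1,0,0,0,0],[0,0,-3,0,0,0,0],[0,0,-4,0,0,0,0],[0,0,-4,0,0,0,0],[0,0,-4,0,0,0,0],[0,0,-4,0,0,0,0],[0,0,-4,0,0,0,0],[0,0,-4,0,0,0,0],[0,0,-2,0,0,0,0]]
  ]
}}

```text
t: 5.0
eef_pos: [0.4651, -0.1531, 0.3383]
tool_rot: [[-0.905, -0.426, 0.005], [-0.426, 0.905, -0.003], [-0.003, -0.005, -1.0]]
wrist_force: [-0.5, -0.3, -2.3]
width: 0.131
```

Run:
```python
from mv import *
print(bot.state()['width'],bot.state()['q'].round(2)); plan(tcp(-275,0,114),railtool(P['Rl'][3]),20,0)
```

```text
0.13074619878712984 [-0.56  0.21  1.25  0.    1.67 -2.57]
n 20 row [0.229 1.865 0.056] [ 0.0224 -0.019   0.0837] 0 | step mm 18.8 deg 5.08
```

>>> {"fn": "servo_tool", "kwargs": {
  "targets": [
    [[0.2,1.85,0.05,0.022,-0.019,0.084,0],[0.2,1.85,0.05,0.022,-0.019,0.084,0],[0.2,1.85,0.05,0.022,-0.019,0.084,0],[0.2,1.85,0.05,0.022,-0.019,0.084,0],[0.2,1.85,0.05,0.022,-0.019,0.084,0],[0.2,1.85,0.05,0.022,-0.019,0.084,0],[0.2,1.85,0.05,0.022,-0.019,0.084,0],[0.2,1.85,0.05,0.022,-0.019,0.084,0],[0.2,1.85,0.05,0.022,-0.019,0.084,0],[0.2,1.85,0.05,0.022,-0.019,0.084,0]]
  ]
}}

```text
t: 5.83
eef_pos: [0.4355, 0.0248, 0.3131]
tool_rot: [[-0.893, 0.41, 0.185], [0.372, 0.904, -0.208], [-0.253, -0.117, -0.96]]
wrist_force: [0.0, 0.4, -1.8]
width: 0.135
```

>>> {"fn": "servo_tool", "kwargs": {
  "targets": [
    [[0.2,1.85,0.05,0.022,-0.019,0.084,0],[0.2,1.85,0.05,0.022,-0.019,0.084,0],[0.2,1.85,0.05,0.022,-0.019,0.084,0],[0.2,1.85,0.05,0.022,-0.019,0.084,0],[0.2,1.85,0.05,0.022,-0.019,0.084,0],[0.2,1.85,0.05,0.022,-0.019,0.084,0],[0.2,1.85,0.05,0.022,-0.019,0.084,0],[0.2,1.85,0.05,0.022,-0.019,0.084,0],[0.2,1.85,0.05,0.022,-0.019,0.084,0],[0.2,1.85,0.05,0.022,-0.019,0.084,0]]
  ]
}}

```text
t: 6.67
eef_pos: [0.5542, 0.1585, 0.2853]
tool_rot: [[-0.245, 0.96, 0.139], [0.836, 0.281, -0.472], [-0.492, 0.001, -0.871]]
wrist_force: [-0.7, -0.8, -1.7]
width: 0.129
```

Run:
```python
from mv import *
inrail(); plan(tcp(-275,0,84),railtool(P['Rl'][3]),5,0)
```

```text
TCP in rail mm [-277.7   -2.9  111.4] rot err [0.0028 0.0098 0.0062] F [ 0.4  0.9 -1.7] w 11.3 t 6.6667
n 5 row [ 0.051 -0.056  0.548] [-0.0006 -0.002  -0.0012] 0 | step mm 5.5 deg 0.14
```

>>> {"fn": "servo_tool", "kwargs": {
  "targets": [
    [[0.05,-0.05,0.9,0,-0.002,-0.001,0],[0.05,-0.05,0.9,0,-0.002,-0.001,0],[0.05,-0.05,0.9,0,-0.002,-0.001,0],[0.05,-0.05,0.9,0,-0.002,-0.001,0],[0.05,-0.05,0.9,0,-0.002,-0.001,0],[0,0,0,0,0,0,0]]
  ]
}}

```text
t: 7.17
eef_pos: [0.5566, 0.1363, 0.2443]
tool_rot: [[-0.252, 0.958, 0.14], [0.829, 0.288, -0.48], [-0.5, -0.004, -0.866]]
wrist_force: [0.2, 0.8, -2.9]
width: 0.133
```

```bash
cat > look.py <<'E'
from mv import *
import sys
inrail(); t=sys.argv[1]
s=bot.state()
def ov(n,x0,y0,x1,y1,f,fn):
    i=crop(n,x0,y0,x1,y1,f); cv2.imwrite(f'pics/{fn}.png',i)
    j=i.copy(); r=P['Rl']; draw(j,n,RL,railR(r[3]),r[:3],x0,y0,f)
    Rp=s['tool_rot']@np.diag([1.,-1,-1]); tp=s['eef_pos']+s['tool_rot']@[.005,0,.034]
    if len(sys.argv)<3: draw(j,n,PL,Rp,tp,x0,y0,f,(0,255,0))
    cv2.imwrite(f'pics/{fn}o.png',j)
ov('side',240,100,370,220,6,'s'+t); ov('top',140,200,290,315,5.2,'t'+t)
E
python3 look.py 3
```

```text
TCP in rail mm [-276.2    1.2   64.9] rot err [ 0.0036  0.0004 -0.0023] F [ 2.1 -0.4 -2.2] w 11.7 t 7.1667
```

View pics/s3.png

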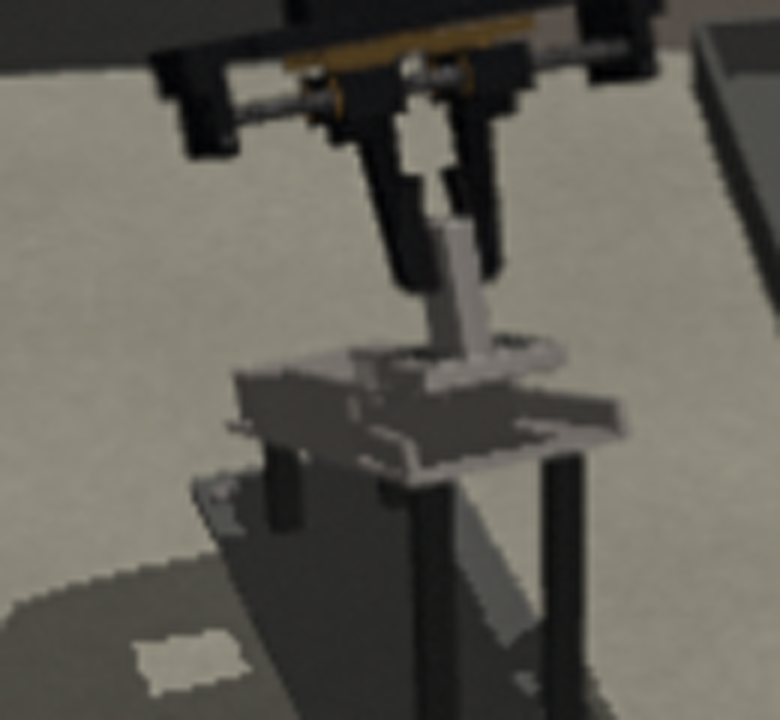

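View pics/s3o.png

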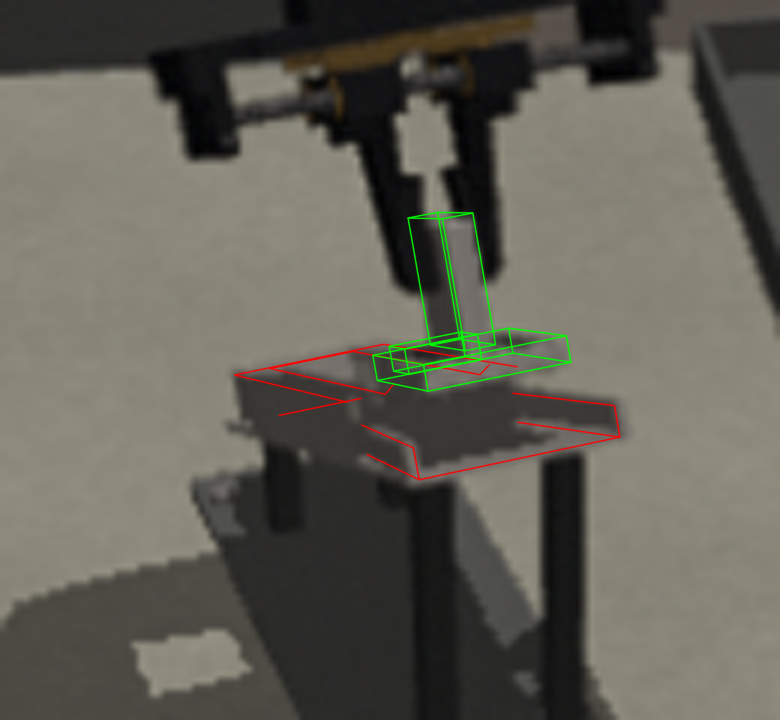

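View pics/t3.png

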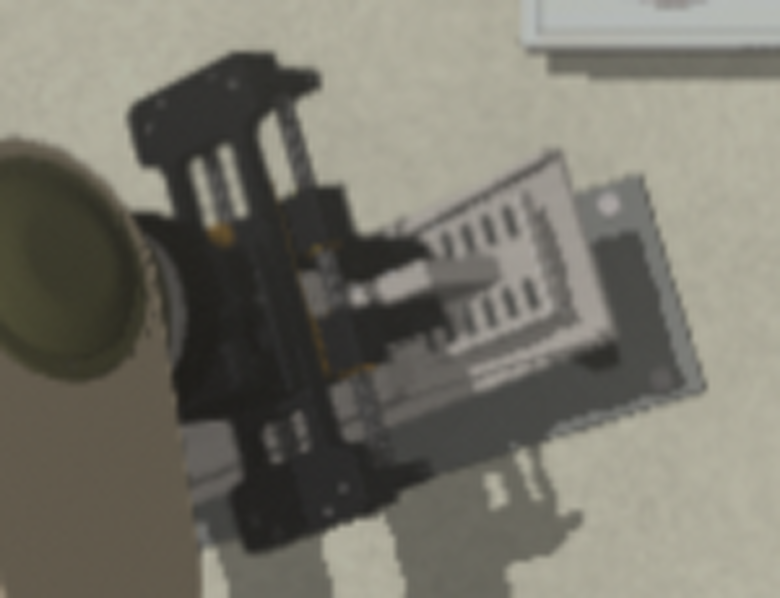

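View pics/t3o.png

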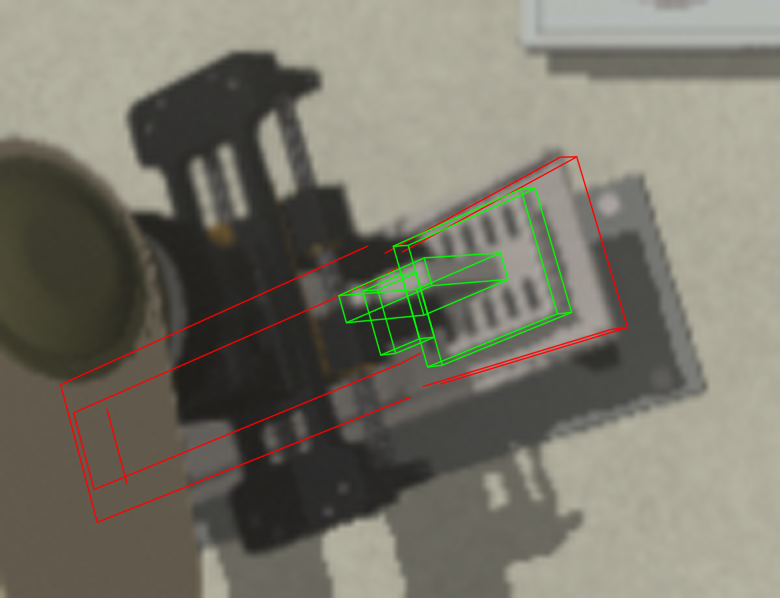

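```bash
python3 - <<'E'
import numpy as np
np.savez('poses.npz',A=[.612,-.1923,0,-.3274],B=[.4615,-.1533,0,3.5778],Rl=[.4983,.3403,.0495,1.8629])
E
python3 look.py 4
python3 - <<'E'
from mv import *
plan(tcp(-276,0,44),railtool(P['Rl'][3]),4,0)
E
```

```text
TCP in rail mm [-281.5    2.1   64.4] rot err [ 0.001   0.0003 -0.001 ] F [ 0.5  0.4 -1.2] w 11.6 t 7.2667
n 4 row [0.137 0.042 0.526] [ 0.0001 -0.      0.0002] 0 | step mm 5.5 deg 0.01
```

View pics/t4o.png

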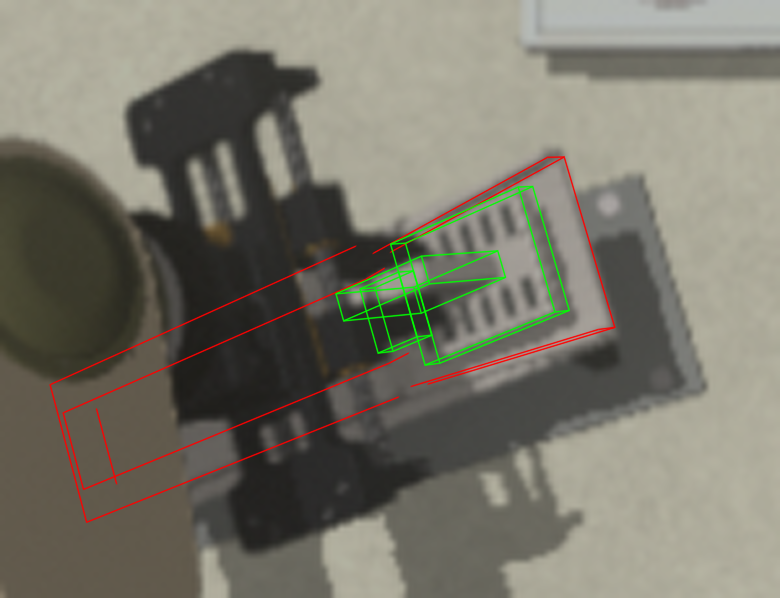

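>>> {"fn": "servo_tool", "kwargs": {
  "targets": [
    [[0,0.1,0.5,0,0,0,0],[0,0.1,0.5,0,0,0,0],[0,0,0.5,0,0,0,0],[0,0,0.5,0,0,0,0],[0,0,0.3,0,0,0,0],[0,0,0.2,0,0,0,0],[0,0,0,0,0,0,0]]
  ]
}}

```text
t: 7.95
eef_pos: [0.5629, 0.1259, 0.2238]
tool_rot: [[-0.251, 0.957, 0.143], [0.829, 0.288, -0.479], [-0.5, -0.002, -0.866]]
wrist_force: [-1.0, -0.2, -3.0]
width: 0.136
```

```bash
python3 look.py 5
```

```text
TCP in rail mm [-2.811e+02 -1.000e-01  3.900e+01] rot err [ 0.0015  0.0002 -0.0014] F [ 1.6  1.  -2.6] w 12.0 t 7.95
```

View pics/s5o.png

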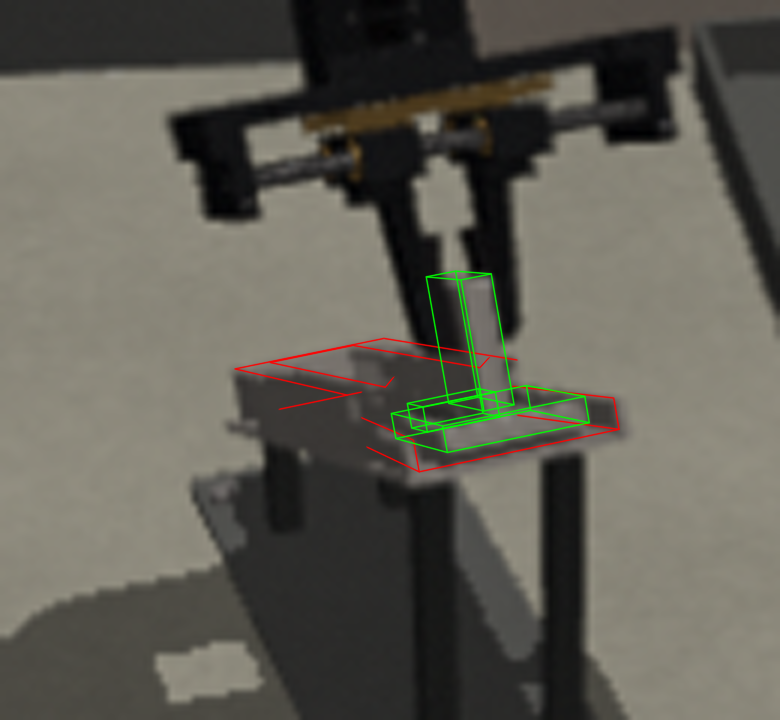

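View pics/t5.png

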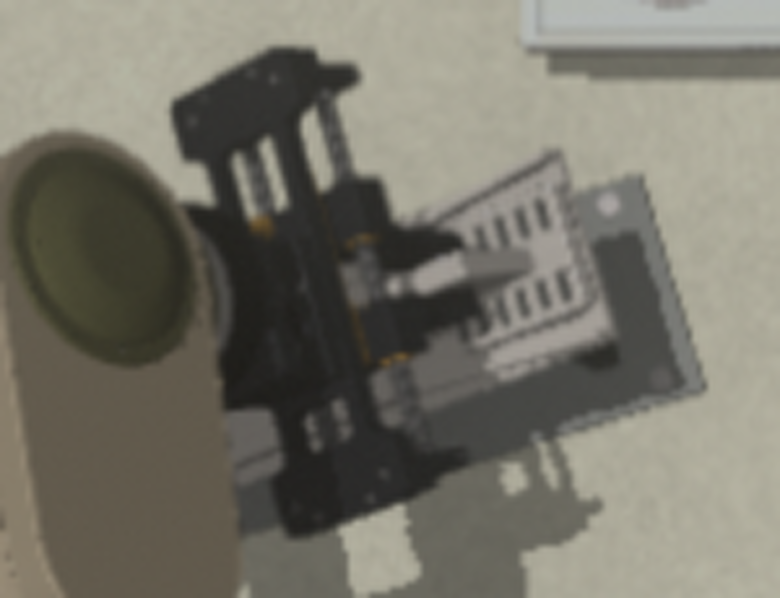

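>>> {"fn": "servo_tool", "kwargs": {
  "targets": [
    [[0,0,0.1,0,0,0,0],[0,0,0.1,0,0,0,0],[0,0,0.1,0,0,0,0],[0,0,0,0,0,0,0]]
  ]
}}

```text
t: 8.38
eef_pos: [0.5633, 0.1246, 0.2216]
tool_rot: [[-0.251, 0.957, 0.143], [0.829, 0.289, -0.479], [-0.5, -0.001, -0.866]]
wrist_force: [-0.1, 0.5, -2.6]
width: 0.131
```

>>> {"fn": "servo_tool", "kwargs": {
  "targets": [
    [[0,0,0.1,0,0,0,0],[0,0,0,0,0,0,0]]
  ]
}}

```text
t: 8.55
eef_pos: [0.5635, 0.1241, 0.2207]
tool_rot: [[-0.251, 0.957, 0.143], [0.829, 0.289, -0.479], [-0.5, -0.001, -0.866]]
wrist_force: [0.0, -0.8, -2.6]
width: 0.133
```

>>> {"fn": "servo_tool", "kwargs": {
  "targets": [
    [[0,0,0.1,0,0,0,0],[0,0,0,0,0,0,0]]
  ]
}}

```text
t: 8.72
eef_pos: [0.5637, 0.1238, 0.2201]
tool_rot: [[-0.251, 0.957, 0.144], [0.829, 0.289, -0.479], [-0.5, -0.001, -0.866]]
wrist_force: [-0.1, 0.6, -1.2]
width: 0.138
```

```bash
python3 -c "
from mv import *
inrail()"
```

```text
TCP in rail mm [-281.1   -0.3   34.7] rot err [ 0.0003  0.0002 -0.0012] F [ 1.1 -0.  -0.8] w 12.1 t 8.7167
```

>>> {"fn": "servo_tool", "kwargs": {
  "targets": [
    [[0,0,-0.1,0,0,0,0],[0.8,0,0,0,0,0,0],[0.8,0,0,0,0,0,0],[0.8,0,0,0,0,0,0],[0.8,0,0,0,0,0,0],[0.8,0,0,0,0,0,0],[0,0,0,0,0,0,0]]
  ]
}}

```text
t: 9.3
eef_pos: [0.5528, 0.1588, 0.1997]
tool_rot: [[-0.253, 0.957, 0.142], [0.829, 0.29, -0.479], [-0.499, -0.003, -0.866]]
wrist_force: [0.1, 0.7, -2.3]
width: 0.131
```

>>> {"fn": "servo_tool", "kwargs": {
  "targets": [
    [[0.8,0,0,0,0,0,0],[0.8,0,0,0,0,0,0],[0.8,0,0,0,0,0,0],[0.8,0,0,0,0,0,0],[0.8,0,0,0,0,0,0],[0,0,0,0,0,0,0]]
  ]
}}

```text
t: 9.8
eef_pos: [0.5428, 0.1918, 0.1798]
tool_rot: [[-0.252, 0.957, 0.143], [0.829, 0.29, -0.479], [-0.5, -0.003, -0.866]]
wrist_force: [-0.2, -0.6, -2.8]
width: 0.135
```

```bash
python3 -c "
from mv import *
inrail()"; python3 look.py 6
```

```text
TCP in rail mm [-199.4    0.2   35.3] rot err [ 0.0013  0.0005 -0.003 ] F [ 0.9  0.4 -2.7] w 11.9 t 9.8
TCP in rail mm [-199.4    0.2   35.3] rot err [ 0.0013  0.0005 -0.003 ] F [ 0.9  0.4 -2.7] w 11.9 t 9.8
```

View pics/s6.png

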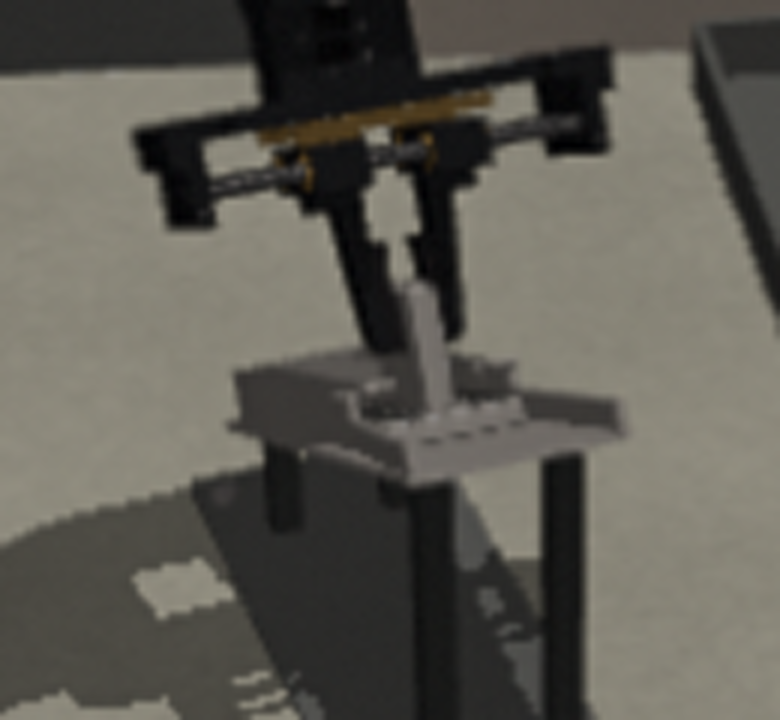

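View pics/t6.png

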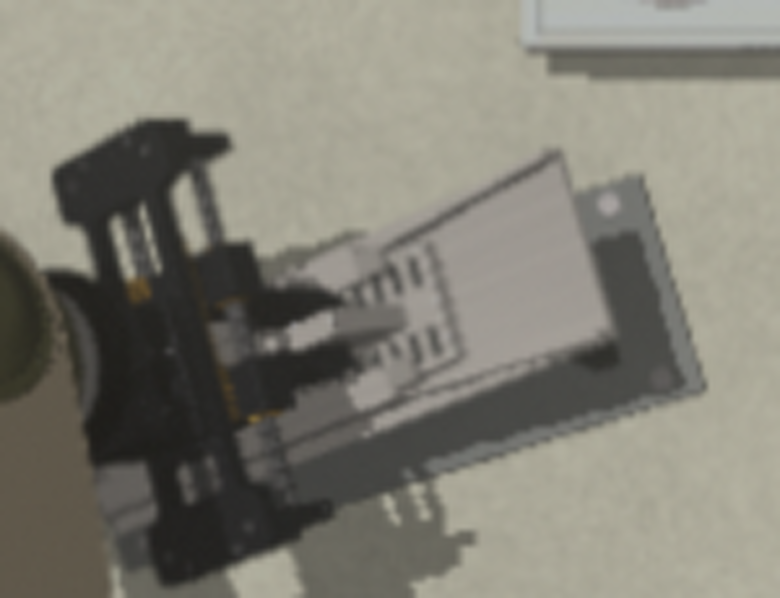

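Plate is entering under the lips on centre, no contact force. Continue down.

>>> {"fn": "servo_tool", "kwargs": {
  "targets": [
    [[0.8,0,0,0,0,0.001,0],[0.8,0,0,0,0,0.001,0],[0.8,0,0,0,0,0,0],[0.8,0,0,0,0,0,0],[0.8,0,0,0,0,0,0],[0.8,0,0,0,0,0,0],[0,0,0,0,0,0,0]]
  ]
}}

```text
t: 10.48
eef_pos: [0.5308, 0.2316, 0.1558]
tool_rot: [[-0.251, 0.958, 0.143], [0.829, 0.288, -0.479], [-0.5, -0.002, -0.866]]
wrist_force: [-1.1, -0.1, -1.6]
width: 0.133
```

>>> {"fn": "servo_tool", "kwargs": {
  "targets": [
    [[0.8,0,0,0,0,0,0],[0.8,0,0,0,0,0,0],[0.8,0,0,0,0,0,0],[0.8,0,0,0,0,0,0],[0.8,0,0,0,0,0,0],[0.8,0,0,0,0,0,0],[0.8,0,0,0,0,0,0],[0,0,0,0,0,0,0]]
  ]
}}

```text
t: 11.15
eef_pos: [0.5169, 0.278, 0.1278]
tool_rot: [[-0.25, 0.958, 0.143], [0.829, 0.288, -0.479], [-0.5, -0.002, -0.866]]
wrist_force: [-0.2, -0.2, -3.2]
width: 0.135
```

```bash
python3 -c "
from mv import *
inrail()"
```

```text
TCP in rail mm [-95.5   0.1  35.3] rot err [ 0.0012  0.0003 -0.0009] F [ 1.4  0.3 -2.8] w 11.9 t 11.15
```

>>> {"fn": "servo_tool", "kwargs": {
  "targets": [
    [[0.8,0,0,0,0,0,0],[0.8,0,0,0,0,0,0],[0.8,0,0,0,0,0,0],[0.6,0,0,0,0,0,0],[0.3,0,0,0,0,0,0],[0,0,0,0,0,0,0]]
  ]
}}

```text
t: 11.65
eef_pos: [0.509, 0.3047, 0.1119]
tool_rot: [[-0.25, 0.958, 0.143], [0.829, 0.288, -0.479], [-0.5, -0.001, -0.866]]
wrist_force: [-0.1, 0.2, -2.1]
width: 0.129
```

>>> {"fn": "servo_tool", "kwargs": {
  "targets": [
    [[0.2,0,0,0,0,0,0],[0.2,0,0,0,0,0,0],[0,0,0,0,0,0,0]]
  ]
}}

```text
t: 11.9
eef_pos: [0.5083, 0.3076, 0.1103]
tool_rot: [[-0.249, 0.958, 0.143], [0.83, 0.287, -0.479], [-0.5, -0.0, -0.866]]
wrist_force: [0.2, -0.2, -1.9]
width: 0.137
```

```bash
python3 -c "
from mv import *
inrail()"
```

```text
TCP in rail mm [-60.   -0.2  35.6] rot err [0.0007 0.0002 0.0008] F [ 0.8 -0.1 -1.8] w 12.0 t 11.9
```

>>> {"fn": "servo_tool", "kwargs": {
  "targets": [
    [[0.2,0,0,0,0,0,0],[0.2,0,0,0,0,0,0],[0,0,0,0,0,0,0]]
  ]
}}

```text
t: 12.15
eef_pos: [0.5072, 0.311, 0.1082]
tool_rot: [[-0.249, 0.958, 0.143], [0.83, 0.287, -0.479], [-0.5, -0.0, -0.866]]
wrist_force: [1.1, 0.6, -1.3]
width: 0.131
```

>>> {"fn": "servo_tool", "kwargs": {
  "targets": [
    [[0.2,0,0,0,0,0,0],[0,0,0,0,0,0,0]]
  ]
}}

```text
t: 12.32
eef_pos: [0.5069, 0.3124, 0.1075]
tool_rot: [[-0.249, 0.958, 0.144], [0.829, 0.287, -0.479], [-0.5, -0.0, -0.866]]
wrist_force: [0.4, -1.4, -1.0]
width: 0.138
```

```bash
python3 -c "
from mv import *
inrail()"
```

```text
TCP in rail mm [-54.2  -0.3  35.6] rot err [ 0.0005 -0.0004  0.0007] F [-0.8  0.1 -1.6] w 12.1 t 12.3167
```

>>> {"fn": "servo_tool", "kwargs": {
  "targets": [
    [[0.15,0,0,0,0,0,0],[0,0,0,0,0,0,0]]
  ]
}}

```text
t: 12.48
eef_pos: [0.5069, 0.3129, 0.1076]
tool_rot: [[-0.248, 0.958, 0.144], [0.829, 0.287, -0.481], [-0.502, 0.0, -0.865]]
wrist_force: [0.5, -4.7, 3.4]
width: 0.136
```

>>> {"fn": "servo_tool", "kwargs": {
  "targets": [
    [[0.15,0,0,0,0,0,0],[0,0,0,0,0,0,0]]
  ]
}}

```text
t: 12.65
eef_pos: [0.5069, 0.3133, 0.1077]
tool_rot: [[-0.247, 0.958, 0.145], [0.828, 0.286, -0.483], [-0.504, 0.001, -0.864]]
wrist_force: [1.5, -9.4, 7.8]
width: 0.131
```

```bash
python3 -c "
from mv import *
inrail()"
```

```text
TCP in rail mm [-53.7  -0.5  36.3] rot err [ 0.0003 -0.0048  0.002 ] F [-12.1   1.3   2.1] w 11.5 t 12.65
```

>>> {"fn": "servo_tool", "kwargs": {
  "targets": [
    [[-0.25,0,0.1,0,0,0,0],[0,0,0,0,0,0,0],[0,0,0,0,0,0,1.6],[0,0,0,0,0,0,3],[0,0,0,0,0,0,5],[0,0,0,0,0,0,5],[0,0,0,0,0,0,5]]
  ]
}}

```text
t: 13.23
eef_pos: [0.5068, 0.3126, 0.1062]
tool_rot: [[-0.249, 0.958, 0.143], [0.83, 0.287, -0.479], [-0.5, -0.0, -0.866]]
wrist_force: [-0.6, 0.8, -0.2]
width: 0.463
```

>>> {"fn": "servo_tool", "kwargs": {
  "targets": [
    [[0,0,-1,0,0,0,5],[0,0,-3,0,0,0,5],[0,0,-4,0,0,0,5],[0,0,-3,0,0,0,5]]
  ]
}}

```text
t: 13.57
eef_pos: [0.4907, 0.3665, 0.2045]
tool_rot: [[-0.248, 0.958, 0.145], [0.83, 0.287, -0.477], [-0.499, 0.001, -0.867]]
wrist_force: [0.6, 0.5, -0.2]
width: 0.568
```

```bash
python3 -c "
from mv import *
inrail()
plan([.5,.0,.33],down(0.7),15,5)"; python3 look.py 7
```

```text
TCP in rail mm [-53.9  -0.2 147.9] rot err [-0.0009  0.0013  0.0013] F [ 0.4 -0.7  0. ] w 50.0 t 13.5667
n 15 row [-2.64   0.791 -0.083] [0.0203 0.0307 0.0756] 5 | step mm 27.6 deg 4.82
TCP in rail mm [-53.9  -0.2 147.9] rot err [-0.0009  0.0013  0.0013] F [ 0.4 -0.7  0. ] w 50.0 t 13.5667
```

View pics/s7.png

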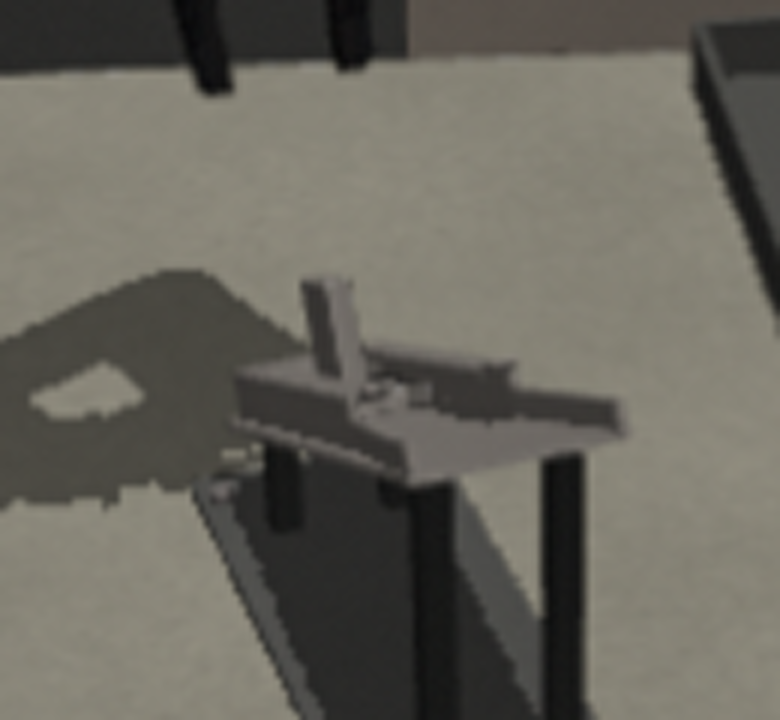

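View pics/t7.png

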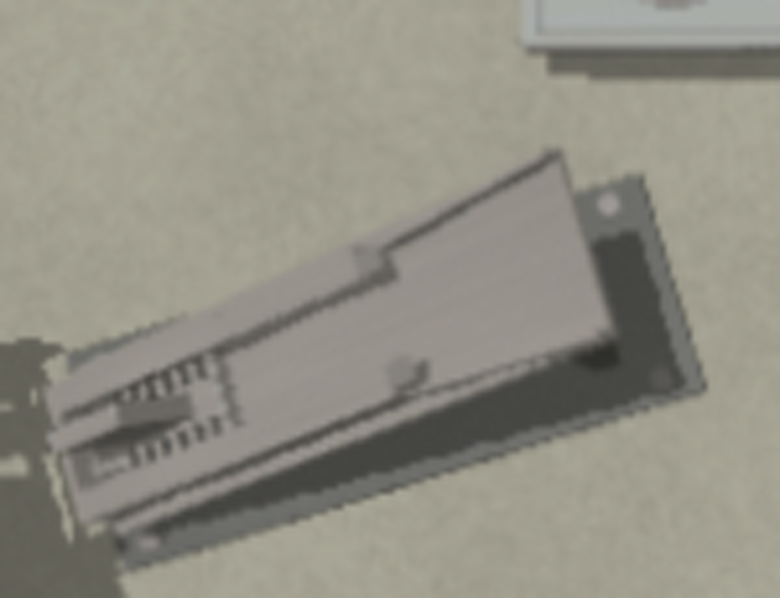

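>>> {"fn": "servo_tool", "kwargs": {
  "targets": [
    [[0,0,-3,0,0,0,5],[0,0,-4,0,0,0,5],[0,0,-4,0,0,0,5]]
  ]
}}

```text
t: 13.92
eef_pos: [0.4747, 0.4178, 0.2974]
tool_rot: [[-0.249, 0.958, 0.141], [0.829, 0.286, -0.48], [-0.5, -0.003, -0.866]]
wrist_force: [0.0, 0.4, 0.2]
width: 0.568
```

```bash
python3 -c "
from mv import *
plan([.52,.15,.36],down(0.9),10,6)"
```

```text
n 10 row [-2.776  0.908  0.202] [0.0249 0.0484 0.0939] 6 | step mm 29.3 deg 6.22
```

>>> {"fn": "servo_tool", "kwargs": {
  "targets": [
    [[-2.8,0.9,0.2,0.025,0.048,0.094,6],[-2.8,0.9,0.2,0.025,0.048,0.094,6],[-2.8,0.9,0.2,0.025,0.048,0.094,6],[-2.8,0.9,0.2,0.025,0.048,0.094,6],[-2.8,0.9,0.2,0.025,0.048,0.094,6],[-2.8,0.9,0.2,0.025,0.048,0.094,6],[-2.8,0.9,0.2,0.025,0.048,0.094,6],[-2.8,0.9,0.2,0.025,0.048,0.094,6],[-2.8,0.9,0.2,0.025,0.048,0.094,6],[-2.8,0.9,0.2,0.025,0.048,0.094,6]]
  ]
}}

```text
t: 14.75
eef_pos: [0.5193, 0.1465, 0.3603]
tool_rot: [[0.626, 0.78, 0.002], [0.78, -0.626, 0.0], [0.001, 0.001, -1.0]]
wrist_force: [0.3, -0.7, -0.9]
width: 0.683
```

```bash
python3 -c "
from mv import *
print(ribxy('A'))
plan([*ribxy('A'),.13],down(P['A'][3]),16,6)"
```

```text
[ 0.60726559 -0.19069209]
n 16 row [-0.155  2.313  1.44 ] [ 0.     -0.0001  0.0764] 6 | step mm 27.3 deg 4.37
```

>>> {"fn": "servo_tool", "kwargs": {
  "targets": [
    [[-0.15,2.3,0.4,0,0,0.076,6],[-0.15,2.3,0.4,0,0,0.076,6],[-0.15,2.3,0.4,0,0,0.076,6],[-0.15,2.3,0.4,0,0,0.076,6],[-0.15,2.3,0.4,0,0,0.076,6],[-0.15,2.3,0.4,0,0,0.076,6],[-0.15,2.3,0.4,0,0,0.076,6],[-0.15,2.3,0.4,0,0,0.076,6]]
  ]
}}

```text
t: 15.42
eef_pos: [0.6175, -0.0062, 0.328]
tool_rot: [[0.959, 0.284, -0.0], [0.284, -0.959, -0.002], [-0.001, 0.002, -1.0]]
wrist_force: [-0.5, -0.2, -0.6]
width: 0.679
```

>>> {"fn": "servo_tool", "kwargs": {
  "targets": [
    [[-0.15,2.3,2.4,0,0,0.076,6],[-0.15,2.3,2.4,0,0,0.076,6],[-0.15,2.3,2.4,0,0,0.076,6],[-0.15,2.3,2.4,0,0,0.076,6],[-0.15,2.3,2.4,0,0,0.076,6],[-0.15,2.3,2.4,0,0,0.076,6],[-0.15,2.3,2.4,0,0,0.076,6],[-0.15,2.3,2.4,0,0,0.076,6],[0,0,0,0,0,0,6]]
  ]
}}

```text
t: 16.17
eef_pos: [0.6072, -0.1898, 0.1319]
tool_rot: [[0.948, -0.318, -0.007], [-0.318, -0.948, 0.001], [-0.007, 0.001, -1.0]]
wrist_force: [-1.0, -0.3, -0.7]
width: 0.683
```

```bash
python3 -c "
from mv import *
print(bot.state()['eef_pos'])
plan([*ribxy('A'),.034],down(P['A'][3]),5,6)"
```

```text
[ 0.60716633 -0.18976179  0.13194217]
n 5 row [0.017 0.016 1.959] [0.0002 0.0015 0.0007] 6 | step mm 19.6 deg 0.1
```

>>> {"fn": "servo_tool", "kwargs": {
  "targets": [
    [[0.02,0.02,2,0,0.0015,0.001,6],[0.02,0.02,2,0,0.0015,0.001,6],[0.02,0.02,2,0,0.0015,0.001,6],[0,0,2,0,0,0.001,6],[0,0,1,0,0,0,6],[0,0,0.8,0,0,0,6],[0,0,0,0,0,0,6]]
  ]
}}

```text
t: 16.75
eef_pos: [0.6107, -0.1876, 0.0384]
tool_rot: [[0.949, -0.314, 0.004], [-0.314, -0.949, -0.003], [0.004, 0.001, -1.0]]
wrist_force: [-0.2, -0.3, 0.1]
width: 0.675
```

Run:
```python
from mv import *
print(bot.state()['eef_pos'])
cv2.imwrite('pics/s8.png',crop('side',280,230,400,345,6));
```

```text
[ 0.61074474 -0.18763557  0.0384066 ]
```

View pics/s8.png

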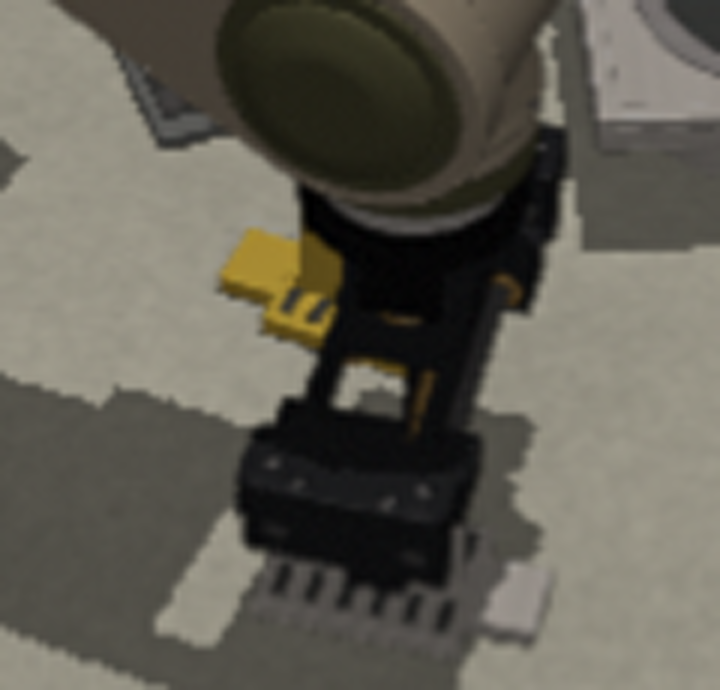

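>>> {"fn": "servo_tool", "kwargs": {
  "targets": [
    [[-0.25,0.2,0.2,0,0,0.008,6],[0,0,0.2,0,0,0,6],[0,0,0,0,0,0,4],[0,0,0,0,0,0,3],[0,0,0,0,0,0,2],[0,0,0,0,0,0,1],[0,0,0,0,0,0,0],[0,0,0,0,0,0,0],[0,0,0,0,0,0,0],[0,0,0,0,0,0,0]]
  ]
}}

```text
t: 17.63
eef_pos: [0.6081, -0.1894, 0.0354]
tool_rot: [[0.947, -0.323, 0.005], [-0.323, -0.947, -0.004], [0.006, 0.002, -1.0]]
wrist_force: [-1.1, -0.9, 0.9]
width: 0.131
```

>>> {"fn": "servo_tool", "kwargs": {
  "targets": [
    [[0,0,0,0,0,0,0],[0,0,0,0,0,0,0],[0,0,0,0,0,0,0]]
  ]
}}

```text
t: 17.88
eef_pos: [0.608, -0.1894, 0.0353]
tool_rot: [[0.947, -0.323, 0.005], [-0.323, -0.947, -0.004], [0.006, 0.002, -1.0]]
wrist_force: [-0.7, -3.0, 0.2]
width: 0.135
```

>>> {"fn": "servo_tool", "kwargs": {
  "targets": [
    [[0,0,-1,0,0,0,0],[0,0,-3,0,0,0,0],[0,0,-4,0,0,0,0],[0,0,-4,0,0,0,0],[0,0,-4,0,0,0,0],[0,0,-4,0,0,0,0],[0,0,-4,0,0,0,0],[0,0,-4,0,0,0,0],[0,0,-3,0,0,0,0]]
  ]
}}

```text
t: 18.63
eef_pos: [0.6058, -0.1875, 0.3497]
tool_rot: [[0.947, -0.322, 0.008], [-0.322, -0.947, -0.005], [0.01, 0.002, -1.0]]
wrist_force: [1.2, -0.7, -2.1]
width: 0.132
```

Run:
```python
from mv import *
print(bot.state()['q'].round(2)); print(tcp(-280,0,134));plan(tcp(-280,0,134),railtool(P['Rl'][3]),22,0)
```

```text
[-0.49  0.5   0.8  -0.    1.84  1.41]
[0.54883457 0.17224648 0.3055474 ]
n 22 row [ 1.062 -1.751 -0.251] [-0.0254 -0.0135 -0.097 ] 0 | step mm 20.6 deg 5.8
```

Run:
```python
from mv import *
plan([.5,-.1,.37],down(0.8),10,0)
```

```text
n 10 row [-0.932 -1.107 -0.21 ] [ 0.0007 -0.0007 -0.1128] 0 | step mm 14.6 deg 6.46
```

>>> {"fn": "servo_tool", "kwargs": {
  "targets": [
    [[-0.9,-1.1,-0.2,0.001,0,-0.112,0],[-0.9,-1.1,-0.2,0.001,0,-0.112,0],[-0.9,-1.1,-0.2,0.001,0,-0.112,0],[-0.9,-1.1,-0.2,0.001,0,-0.112,0],[-0.9,-1.1,-0.2,0.001,0,-0.112,0],[-0.9,-1.1,-0.2,0.001,0,-0.112,0],[-0.9,-1.1,-0.2,0.001,0,-0.112,0],[-0.9,-1.1,-0.2,0.001,0,-0.112,0],[-0.9,-1.1,-0.2,0.001,0,-0.112,0],[-0.9,-1.1,-0.2,0.001,0,-0.112,0]]
  ]
}}

```text
t: 19.47
eef_pos: [0.5028, -0.0993, 0.3652]
tool_rot: [[0.698, 0.716, 0.003], [0.716, -0.698, 0.006], [0.006, -0.002, -1.0]]
wrist_force: [0.5, -0.9, -1.9]
width: 0.134
```

Run:
```python
from mv import *
plan(tcp(-280,0,134),railtool(P['Rl'][3]),12,0)
```

```text
n 12 row [ 2.462 -0.331 -0.091] [-0.0231 -0.04   -0.0867] 0 | step mm 24.9 deg 5.63
```

>>> {"fn": "servo_tool", "kwargs": {
  "targets": [
    [[2.4,-0.33,-0.1,-0.023,-0.04,-0.087,0],[2.4,-0.33,-0.1,-0.023,-0.04,-0.087,0],[2.4,-0.33,-0.1,-0.023,-0.04,-0.087,0],[2.4,-0.33,-0.1,-0.023,-0.04,-0.087,0],[2.4,-0.33,-0.1,-0.023,-0.04,-0.087,0],[2.4,-0.33,-0.1,-0.023,-0.04,-0.087,0],[2.4,-0.33,-0.1,-0.023,-0.04,-0.087,0],[2.4,-0.33,-0.1,-0.023,-0.04,-0.087,0],[2.4,-0.33,-0.1,-0.023,-0.04,-0.087,0],[2.4,-0.33,-0.1,-0.023,-0.04,-0.087,0]]
  ]
}}

```text
t: 20.3
eef_pos: [0.5616, 0.1239, 0.3275]
tool_rot: [[-0.091, 0.992, 0.084], [0.9, 0.118, -0.421], [-0.427, 0.037, -0.903]]
wrist_force: [0.4, 0.4, -2.2]
width: 0.131
```

Run:
```python
from mv import *
inrail(); plan(tcp(-282,0,90),railtool(P['Rl'][3]),4,0)
```

```text
TCP in rail mm [-334.3    1.7  128. ] rot err [0.048  0.0785 0.1714] F [ 1.4 -0.5 -1.7] w 11.6 t 20.3
n 4 row [ 1.258 -0.067  1.014] [-0.012  -0.0196 -0.0429] 0 | step mm 16.2 deg 2.79
```

>>> {"fn": "servo_tool", "kwargs": {
  "targets": [
    [[1.25,-0.05,1,-0.012,-0.02,-0.043,0],[1.25,-0.05,1,-0.012,-0.02,-0.043,0],[1.25,-0.05,1,-0.012,-0.02,-0.043,0],[1.25,-0.05,1,-0.012,-0.02,-0.043,0],[0,0,0,0,0,0,0],[0,0,0,0,0,0,0]]
  ]
}}

```text
t: 20.8
eef_pos: [0.5564, 0.1485, 0.2693]
tool_rot: [[-0.246, 0.959, 0.141], [0.831, 0.284, -0.479], [-0.5, -0.0, -0.866]]
wrist_force: [-0.5, -0.5, -2.4]
width: 0.137
```

```bash
python3 - <<'E'
from mv import *
inrail(); plan(tcp(-282,0,40),railtool(P['Rl'][3]),6,0)
E
python3 look.py 9
```

```text
TCP in rail mm [-283.4   -0.4   90.1] rot err [0.0026 0.0005 0.0038] F [ 1.   0.6 -2.2] w 12.1 t 20.8
n 6 row [ 0.024 -0.005  0.835] [-0.0004 -0.0001 -0.0006] 0 | step mm 8.4 deg 0.04
TCP in rail mm [-283.4   -0.4   90.1] rot err [0.0026 0.0005 0.0038] F [ 1.   0.6 -2.2] w 12.1 t 20.8
```

View pics/s9o.png

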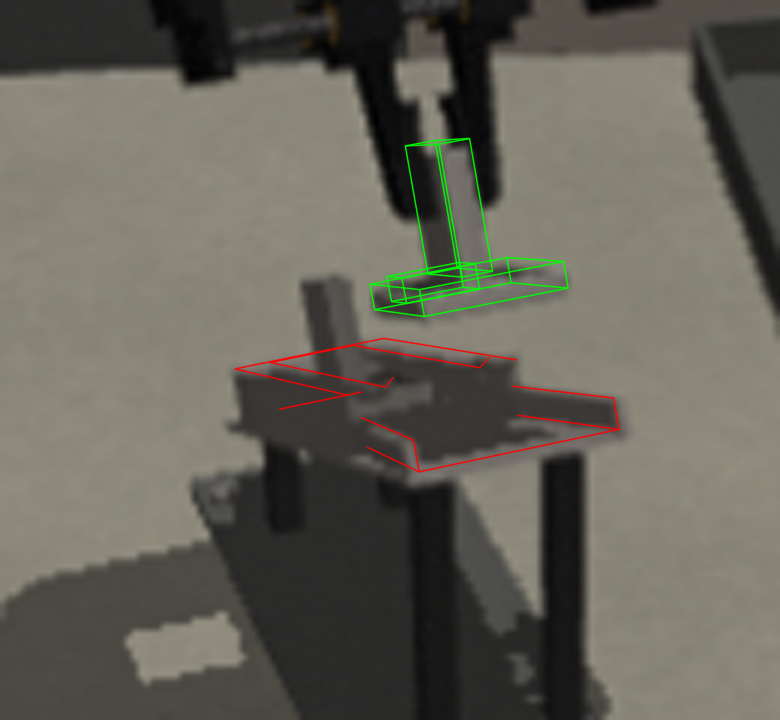

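View pics/t9o.png

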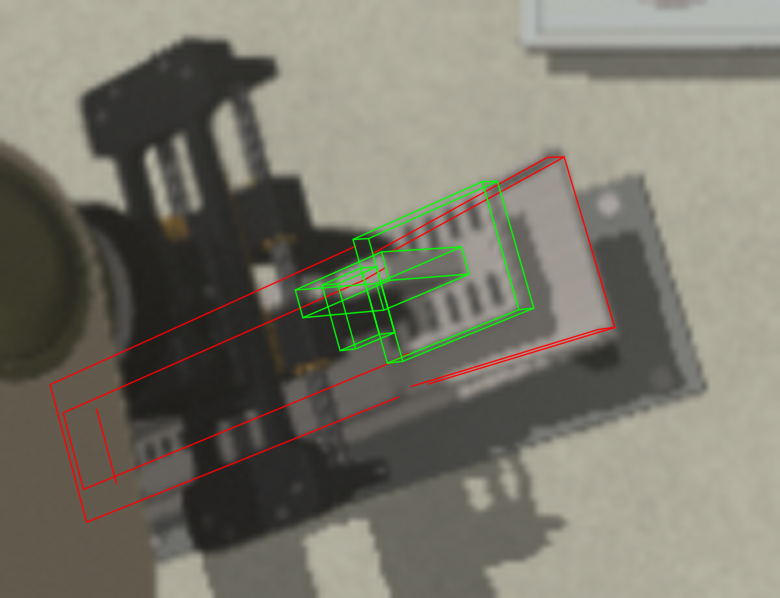

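>>> {"fn": "servo_tool", "kwargs": {
  "targets": [
    [[0,0,0.9,-0.0005,0,-0.001,0],[0,0,0.9,-0.0005,0,-0.001,0],[0,0,0.9,0,0,-0.001,0],[0,0,0.9,0,0,-0.001,0],[0,0,0.9,0,0,0,0],[0,0,0.5,0,0,0,0],[0,0,0.2,0,0,0,0],[0,0,0,0,0,0,0]]
  ]
}}

```text
t: 21.57
eef_pos: [0.5643, 0.1229, 0.2237]
tool_rot: [[-0.25, 0.958, 0.143], [0.829, 0.288, -0.479], [-0.5, -0.001, -0.866]]
wrist_force: [0.0, 1.1, -1.4]
width: 0.131
```

Run:
```python
from mv import *
inrail()
```

```text
TCP in rail mm [-283.8   -0.6   37.3] rot err [ 0.0013 -0.0003 -0.0002] F [ 1.6 -0.3 -0.7] w 11.5 t 21.5667
```

>>> {"fn": "servo_tool", "kwargs": {
  "targets": [
    [[0.8,0,0,0,0,0,0],[0.8,-0.05,0,0,0,0,0],[0.8,0,0,0,0,0,0],[0.8,0,0,0,0,0,0],[0.8,0,0,0,0,0,0],[0.8,0,0,0,0,0,0],[0,0,0,0,0,0,0]]
  ]
}}

```text
t: 22.15
eef_pos: [0.5511, 0.1643, 0.1991]
tool_rot: [[-0.252, 0.957, 0.143], [0.829, 0.289, -0.479], [-0.5, -0.002, -0.866]]
wrist_force: [-0.7, -1.1, -2.3]
width: 0.133
```

>>> {"fn": "servo_tool", "kwargs": {
  "targets": [
    [[0.8,0,0,0,0,0,0],[0.8,0,0,0,0,0,0],[0.8,0,0,0,0,0,0],[0.8,0,0,0,0,0,0],[0.8,0,0,0,0,0,0],[0,0,0,0,0,0,0]]
  ]
}}

```text
t: 22.65
eef_pos: [0.5412, 0.1972, 0.1791]
tool_rot: [[-0.251, 0.957, 0.143], [0.829, 0.289, -0.479], [-0.5, -0.002, -0.866]]
wrist_force: [0.2, 0.7, -2.4]
width: 0.13
```

Run:
```python
from mv import *
inrail()
```

```text
TCP in rail mm [-1.941e+02  1.000e-01  3.750e+01] rot err [ 0.0011  0.     -0.002 ] F [ 1.7 -0.4 -1.8] w 11.5 t 22.65
```

>>> {"fn": "servo_tool", "kwargs": {
  "targets": [
    [[0.8,0,0,0,0,0,0],[0.8,0,0,0,0,0,0],[0.8,0,0,0,0,0,0],[0.5,0,0,0,0,0,0],[0.3,0,0,0,0,0,0],[0,0,0,0,0,0,0]]
  ]
}}

```text
t: 23.15
eef_pos: [0.5336, 0.2231, 0.1637]
tool_rot: [[-0.25, 0.957, 0.143], [0.829, 0.289, -0.479], [-0.5, -0.001, -0.866]]
wrist_force: [-0.5, -0.2, -2.1]
width: 0.138
```

>>> {"fn": "servo_tool", "kwargs": {
  "targets": [
    [[0.2,0,0,0,0,0,0],[0.2,0,0,0,0,0,0],[0,0,0,0,0,0,0]]
  ]
}}

```text
t: 23.4
eef_pos: [0.5328, 0.226, 0.162]
tool_rot: [[-0.25, 0.958, 0.144], [0.829, 0.288, -0.479], [-0.5, -0.001, -0.866]]
wrist_force: [0.3, -0.1, -1.4]
width: 0.134
```

Run:
```python
from mv import *
inrail()
```

```text
TCP in rail mm [-1.597e+02 -1.000e-01  3.780e+01] rot err [ 0.0005 -0.0002 -0.0002] F [ 0.6 -0.3 -1.3] w 11.8 t 23.4
```

>>> {"fn": "servo_tool", "kwargs": {
  "targets": [
    [[0.2,0,0.1,0,0,0,0],[0.2,0,0,0,0,0,0],[0,0,0,0,0,0,0]]
  ]
}}

```text
t: 23.65
eef_pos: [0.5318, 0.2289, 0.159]
tool_rot: [[-0.25, 0.958, 0.143], [0.829, 0.288, -0.479], [-0.5, -0.001, -0.866]]
wrist_force: [0.1, 0.5, -2.6]
width: 0.134
```

>>> {"fn": "servo_tool", "kwargs": {
  "targets": [
    [[0.2,0,0,0,0,0,0],[0,0,0,0,0,0,0]]
  ]
}}

```text
t: 23.82
eef_pos: [0.5318, 0.2299, 0.1589]
tool_rot: [[-0.249, 0.958, 0.145], [0.828, 0.288, -0.481], [-0.502, 0.0, -0.865]]
wrist_force: [0.0, -4.4, 1.5]
width: 0.13
```

Run:
```python
from mv import *
inrail()
```

```text
TCP in rail mm [-154.6   -0.3   37.1] rot err [-0.0002 -0.0022  0.0003] F [-4.4  1.3 -0.8] w 11.5 t 23.8167
```

>>> {"fn": "servo_tool", "kwargs": {
  "targets": [
    [[0.15,0,0,0,0,0,0],[0,0,0,0,0,0,0]]
  ]
}}

```text
t: 23.98
eef_pos: [0.5318, 0.2304, 0.1591]
tool_rot: [[-0.248, 0.958, 0.145], [0.828, 0.287, -0.482], [-0.504, 0.001, -0.864]]
wrist_force: [0.9, -9.1, 6.2]
width: 0.131
```

>>> {"fn": "servo_tool", "kwargs": {
  "targets": [
    [[-0.2,0,0.1,0,0,0,0],[0,0,0,0,0,0,0],[0,0,0,0,0,0,1.6],[0,0,0,0,0,0,3],[0,0,0,0,0,0,5],[0,0,0,0,0,0,5],[0,0,0,0,0,0,5]]
  ]
}}

```text
t: 24.57
eef_pos: [0.5317, 0.2297, 0.1574]
tool_rot: [[-0.25, 0.958, 0.143], [0.829, 0.288, -0.479], [-0.5, -0.001, -0.866]]
wrist_force: [0.1, -0.2, 0.2]
width: 0.456
```

>>> {"fn": "servo_tool", "kwargs": {
  "targets": [
    [[0,0,-1,0,0,0,5],[0,0,-3,0,0,0,5],[0,0,-4,0,0,0,5],[0,0,-4,0,0,0,5],[0,0,-4,0,0,0,5],[0,0,-4,0,0,0,5],[0,0,-4,0,0,0,5]]
  ]
}}

```text
t: 25.15
eef_pos: [0.496, 0.3455, 0.3681]
tool_rot: [[-0.25, 0.958, 0.144], [0.83, 0.288, -0.478], [-0.499, 0.0, -0.866]]
wrist_force: [0.6, 0.3, 0.3]
width: 0.567
```

```bash
python3 look.py 10
```

```text
TCP in rail mm [-154.4    0.7  278.8] rot err [-0.0004  0.0009 -0.0002] F [-0.  -0.7  0.4] w 50.0 t 25.15
```

View pics/s10.png

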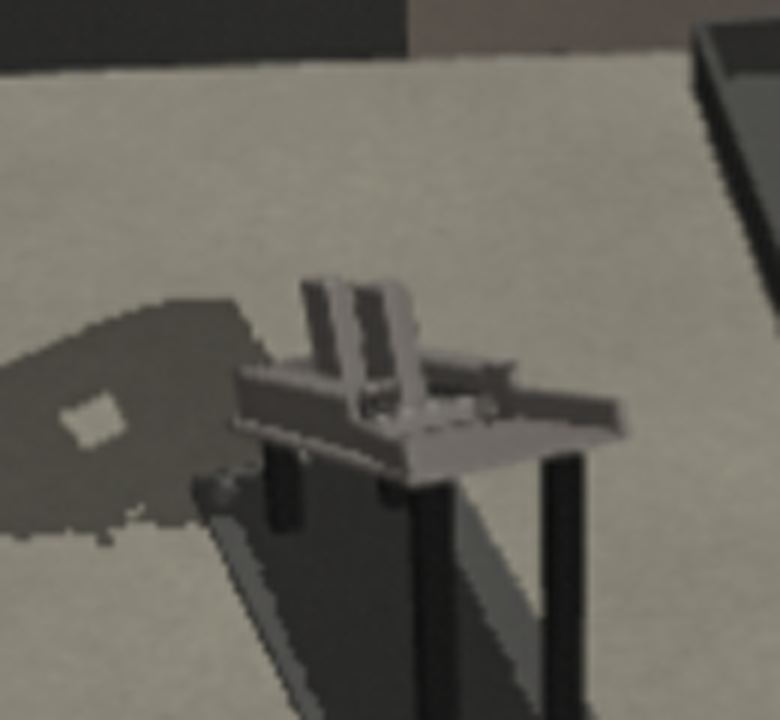

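View pics/t10.png

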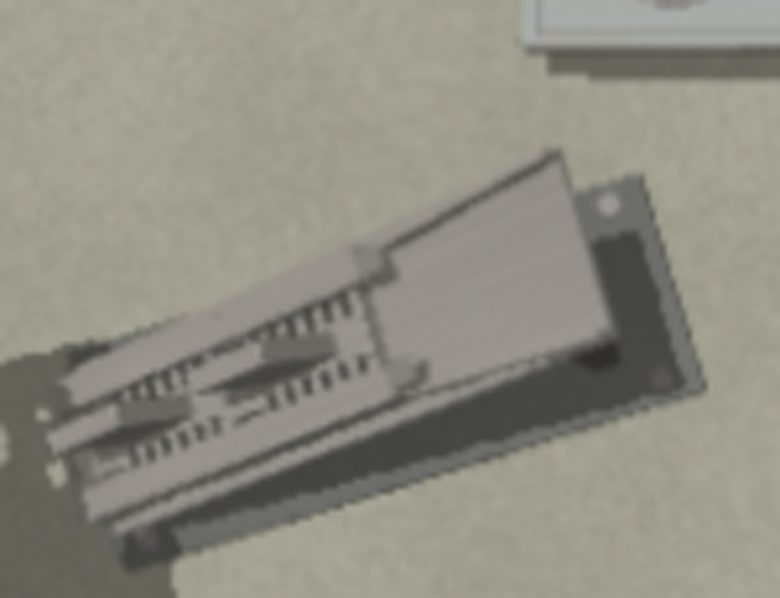

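>>> {"fn": "servo_tool", "kwargs": {
  "targets": [
    [[0,0,0,0,0,0,5],[0,0,0,0,0,0,5],[0,0,0,0,0,0,5],[0,0,0,0,0,0,5],[0,0,0,0,0,0,5],[0,0,0,0,0,0,5]]
  ]
}}

```text
t: 25.75
eef_pos: [0.4974, 0.3442, 0.365]
tool_rot: [[-0.25, 0.958, 0.143], [0.829, 0.287, -0.48], [-0.501, -0.001, -0.866]]
wrist_force: [-0.1, 0.2, -0.3]
width: 0.565
```

Run:
```python
from mv import *
r=P['Rl'];Rr=railR(r[3])
old=cv2.imread('pics/t10.png')
for n,a in(('side',(260,145,345,200,9)),('top',(145,220,245,315,6))):
    f=a[-1]; i=crop(n,*a); cv2.imwrite(f'pics/f_{n}.png',i)
    for x in(-50,-150): draw(i,n,PL,Rr,r[:3]+Rr@[x/1000,0,0],a[0],a[1],f,(0,200,0))
    cv2.imwrite(f'pics/f_{n}o.png',i)
d=crop('top',140,200,290,315,5.2); print('motion',np.abs(d.astype(int)-old)[100:].mean())
for n in('side','top'): cv2.imwrite(f'pics/full_{n}.png',cam(n)['frame']); print(np.abs(cv2.imread(f'pics/{n}0.png').astype(int)-cam(n)['frame'])[(slice(380,480),slice(200,400)) if n=='side' else (slice(150,350),slice(420,520))].mean())
```

```text
motion 0.8030549548621838
0.44616666666666666
3.4849833333333335
```

View pics/f_sideo.png

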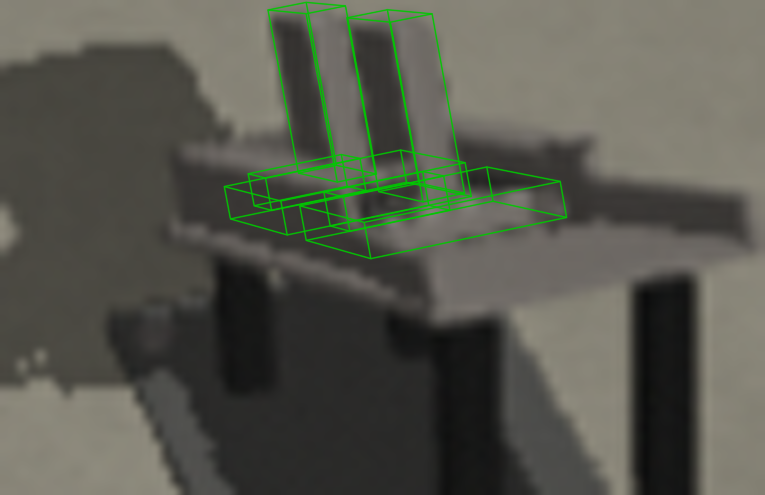

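View pics/f_topo.png

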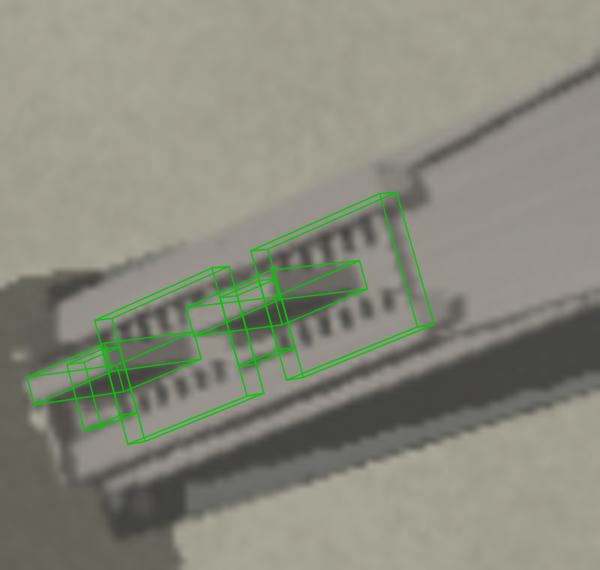

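View pics/full_top.png

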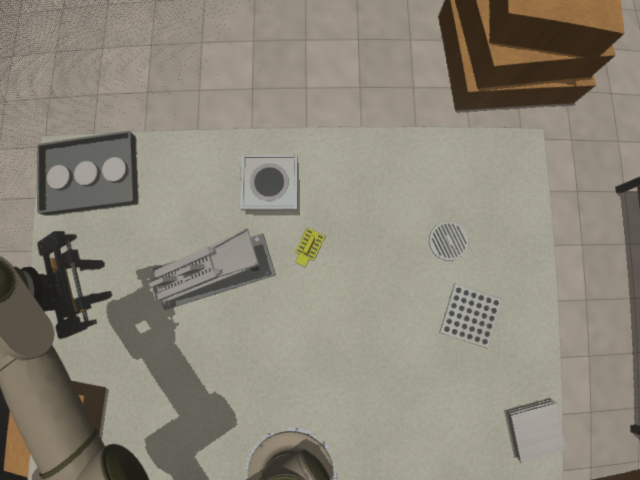

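```bash
python3 -c "
from bench import bot
print(bot.finish_job(), bot.state()['t'])"
```

```text
the job is handed in; nothing more can be done
the job is handed in; nothing more can be done
```

Both grate plates are in the chute, flat under the lips with their tongues pointing down the slope. I handed the job in shortly after t = 25.75 s, inside the 70 s limit, and no verdict was reported.

**Loading:** I took the plate nearest the robot first and slid it down until it met the stop at about 12 N. The second went in until it met the first at about 10 N. Both stopped within about 1 mm of where they should, with the tool 100 mm further up the slope for the second. I then let go, and the arm backed clear.

**Last checks:**
- **Position:** outlines of both plates at their ideal positions match the side and top pictures to about 1–2 mm.
- **At rest:** two pictures 0.6 s apart showed no visible movement.
- **Other castings:** the drain body, holed plate, round grate and yellow look-alike appear where they started. I compared the pictures by eye and did not measure each distance.

**Disagreements:**
- My first attempt to refine the cameras put the rail about 5 mm off. The first plate, seen in the gripper, showed this before I lowered it, so I went back to the original calibration.
- The side camera's pictures sit about 1–2 mm lower than my calculated outlines, which is within the stated calibration error.

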